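# Change over the dish carriers in the dry warmer

### The job

Swing the bail of the dry warmer up and right over to the back, draw every empty carrier out of the bays and stand it on the dark mat, side by side if there are two, and slide every carrier with dishes from the bench into a bay of its own, under the slotted cover and all the way back against the stop. Then, with everything in its place, swing the bail back down over the front until it rests fully closed in its catches. Keep all carriers upright, and leave the jar and the tip box where they are.

Things in the scene. Friction and masses are not known exactly. Their poses are not given: they have to be found in the camera images.
- warmer: Fixed white dry warmer, 238 mm wide (y), 46 mm high. Origin: centre of its underside on the bench, z up; from x = -65 (open front, facing the robot) to +69 mm. Three bays, 74 mm wide between 4 mm rails, 78 mm centre to centre, run straight back. Floor 4 mm, underside of cover 40 mm, top 46 mm above the bench. A slot 30 mm wide over each bay's middle, open at the front, ends at x = +28.
- bay0 (a point): Home point of the left (+y) bay, on its floor: 0 in the warmer's x. The back wall stops a carrier with its origin 3 mm further back, its front edge then 8 mm inside the warmer's front. Axes as the warmer's.
- bay1 (a point): Home point of the middle bay, on its floor: 0 in the warmer's x. The back wall stops a carrier with its origin 3 mm further back, its front edge then 8 mm inside the warmer's front. Axes as the warmer's.
- bay2 (a point): Home point of the right (-y) bay, on its floor: 0 in the warmer's x. The back wall stops a carrier with its origin 3 mm further back, its front edge then 8 mm inside the warmer's front. Axes as the warmer's.
- bail (a joint): Steel bail: two arms on the warmer's sides carry an upright front plate (274 mm wide, 34 tall) that, closed, stands across all three bays, 79 mm before the pivot axis. 0 = closed, in its catches; grows as it swings up over the top to the back; 2.7 rad = stop, lying behind. The stiff hinge stays where left; 4 to 5 N at the peg moves it. It clears the stems of carriers that are home.
- bail_hinge (a point): Point on the bail's pivot axis (parallel with the warmer's y), 35 mm above the bench, 166 mm right (-y) of the warmer's centre, at the mid-length of the bail's peg. Axes as the warmer's.
- bail_peg (a point): Middle of the bail's black round grip peg, 16 mm thick, sticking out 55 mm to the right (-y of the warmer) from the right arm, parallel with the pivot axis and 85 mm from it: straight before the axis (warmer's -x) when closed, so 35 mm above the bench, above the axis at 1.57 rad. It can turn between the fingers.
- full0: Loaded dish carrier: two capped round dishes (44 mm across, tops 20 mm above the underside) 36 mm either side of the stem along x, loose, 0.26 kg: aluminium plate 120 (x) x 64 (y) x 6 mm, upright round black stem, 16 mm thick, from its centre to 95 mm above the underside; same either way round. Origin: centre of the underside, z up. Starts on the bench, left; may be absent.
- full1: Loaded dish carrier: two capped round dishes (44 mm across, tops 20 mm above the underside) 36 mm either side of the stem along x, loose, 0.26 kg: aluminium plate 120 (x) x 64 (y) x 6 mm, upright round black stem, 16 mm thick, from its centre to 95 mm above the underside; same either way round. Origin: centre of the underside, z up. Starts on the bench, left; may be absent.
- full2: Loaded dish carrier: two capped round dishes (44 mm across, tops 20 mm above the underside) 36 mm either side of the stem along x, loose, 0.26 kg: aluminium plate 120 (x) x 64 (y) x 6 mm, upright round black stem, 16 mm thick, from its centre to 95 mm above the underside; same either way round. Origin: centre of the underside, z up. Starts on the bench, left; may be absent.
- empty0: Empty carrier, no dishes, loose, about 0.2 kg: aluminium plate 120 (x) x 64 (y) x 6 mm, upright round black stem, 16 mm thick, from its centre to 95 mm above the underside; same either way round. Origin: centre of the underside, z up. Starts home in one of the bays; may be absent.
- empty1: Empty carrier, no dishes, loose, about 0.2 kg: aluminium plate 120 (x) x 64 (y) x 6 mm, upright round black stem, 16 mm thick, from its centre to 95 mm above the underside; same either way round. Origin: centre of the underside, z up. Starts home in one of the bays; may be absent.
- empty2: Empty carrier, no dishes, loose, about 0.2 kg: aluminium plate 120 (x) x 64 (y) x 6 mm, upright round black stem, 16 mm thick, from its centre to 95 mm above the underside; same either way round. Origin: centre of the underside, z up. Starts home in one of the bays; may be absent.
- mat: Flat dark rubber mat on the bench to the right, fixed, 180 (x) x 190 (y) x 3 mm. Origin: centre of its underside, z up.
- bottle: Bystander: closed jar, 60 mm across, 110 mm tall, on the left. Origin: centre of the base.
- tipbox: Bystander: pipette tip box, 110 x 75 mm, 61 mm tall, right of the warmer. Origin: centre of the base.
Not all that is in view belongs to the job. Leave any pink or purple look-alike of the full0 alone.

How it is judged:
By the outcome, as a careful person would: the job done as asked, in the order asked, and still so for the second after the job is handed in, with the robot touching nothing.
Of full0, full1, full2 only 2 to 3 are there at a start; the rules pass over those that are not, and their reading is None.
Of empty0, empty1, empty2 only 1 to 2 are there at a start; the rules pass over those that are not, and their reading is None.
At some moment in a run one of full0, full1, full2, empty0, empty1, empty2 may be knocked a few centimetres aside while the robot is not near it.
Once in a run the grip may slacken for a moment while it holds something.
It also fails if it takes over 210 s, if anything falls off the work surface, if the arm or the gripper's body presses on something with over 40 N, if the wrist force passes 120 N, or if a joint passes its speed limit or range.

### The arm

A 7-joint arm with a two-finger parallel gripper is mounted at the origin on the work surface. World frame = base frame: x ahead of the robot, y to its left, z up, the work surface at z = 0. Lengths are in m, angles in rad, forces in N, time in s.
With the tool pointing down it reaches from about 0.4 to 0.875 m from the base axis. Payload 19.3 kg.
Tool frame: the origin (TCP) lies at the very end of the fingers, on their centre line; the grasp point (between the pads) lies 19 mm behind it; z points along the fingers, y is the line along which they close (so a half turn about z gives the same grasp; the last joint's range is limited). The gripper opens to 85 mm and grips with 20 to 120 N. Pads are 22 mm wide; open, the fingers measure 114 mm over their backs; the gripper's body (76 mm by 85 mm) begins 54 mm behind the grasp point. The pads swing forward as they close: fully open they stand 13 mm farther back than shut.
Start: joints at [-1.362, 0.521, -0.036, 1.599, 0.021, 1.021, -0.113], TCP at [0.172, 0.601, 0.231] pointing down, gripper open.
Joint ranges: [-2.91, 2.91], [-0.3, 2.13], [-1.5, 1.42], [0.17, 2.43], [-1.26, 4.41], [0.16, 1.93], [-2.52, 2.52]. Speed limits (rad/s): [1.89, 1.89, 2.39, 2.39, 3.01, 3.01, 3.01].

### API

Orientations are given as [roll, pitch, yaw] about the fixed x, y, z axes, in that order (R = Rz(yaw) Ry(pitch) Rx(roll)).
In Python, from workcell import monitor, optics, workorder gives the robot as it stands.
- The arm moves only by the tool apply_moves, never from a script. Its arguments are lists of equal length, an entry for each row: "linear": the shift along the tool's x, y, z each as a share of 0.1 m, from -1 to 1, a list of three; "delta_rot": the turn, a rotation vector about the tool's x, y, z each as a share of 120 degrees, from -1 to 1, a list of three. A call has exactly 5 rows; each row is the pose to reach, as a shift and turn from the pose commanded when the call began, along the tool's axes at that moment; what a row does not reach only later rows make up. A row lasts 1/12 s, in which the tool goes at most 41.7 mm and 7.16 degrees, less where a joint would pass 70% of its speed; a pose out of reach is approached as far as the arm can. A call with a number of a shift or a turn outside -1 to 1 is refused whole. A call with a gripper value outside its range is refused whole. "gripper" is the opening, from -1 (shut) to 1 (fully open), set as the call begins (left out, the last holds). The fingers move at their own pace and stop on an object; "force" is the grip in N (left out, the last holds). Time passes only in rows, so rows that repeat a pose let the fingers close, or fill a call up. It gives the time, the measured TCP pose, the force, the opening and the grip force at its end, in the units of the state.
- monitor.observe(): the state, without advancing time (a new reading comes with each control period).
- optics.grab_frame(name): name is "side" or "top" or "wrist"; returns (picture, depth): 384x512x3 uint8, red, green, blue; 384x512 float32, m along the optical axis (not along the pixel's ray), 0 where there is no reading.
- optics.camera_info(name): a dict with "fx", "fy", "cx", "cy" (pixels), "D" ([k1, k2, p1, p2, k3] as OpenCV has them; the pictures are not rectified), "rvec" (rotation vector, rad) and "tvec" (3), from world to camera coordinates, as OpenCV has them; the wrist camera has in their place "T_tool_cam" (4x4, takes a point from camera to tool coordinates, whose origin is the TCP and whose axes are the flange's). Camera axes: x right, y down, z forward; pixel columns grow to the right and rows downward; lengths in m; the calibration is good to about 2 mm. A picture is of the moment at which its call begins: read the wrist's pose just before it. camera_info takes no time and is no camera call.
- workorder.job_done(): hands the job in; it is judged then, once.
The state is a dict: "clock": time; "qpos": joint angles; "qd": joint speeds; "joint_efforts": joint torques, N m; "position": TCP position; "tool_rot": TCP orientation; "force": force on the tool from outside, world axes, zero at the start; "moment": the same for the moment, N m; "grip_width": finger opening in m; "finger_force": force on a finger pad.
Only numpy, scipy, OpenCV 4.12 (cv2) and the standard library are available. Lean on these libraries where they do the work, as an engineer would, in place of code of your own. Each camera call takes 0.05 s, during which the arm holds its last target. There are 200 camera calls.

## Working session

There is one attempt and no reset: what is moved stays moved. The work goes in short steps, Python scripts to look and compute and a tool call to move; the robot and the scene stay as the last step left them, time stands still between calls to the robot, and variables do not carry over. Pictures are saved under pics/ and viewed, at most 14 in all, crops included, and the job is handed in when it is done.

Besides the shell and the picture viewer there is one more tool, called after "Request:" as name(argument=value, ...) on one line, values as JSON. apply_moves: Moves the arm, as the interface text tells. Its arguments: {"type":"object","properties":{"linear":{"type":"array"},"delta_rot":{"type":"array"},"gripper":{"type":"number"},"force":{"type":"number"}},"required":["linear","delta_rot"]}

```bash
ls; mkdir -p pics
python3 - <<'E'
from workcell import monitor, optics
import cv2,numpy as np
s=monitor.observe()
for k,v in s.items(): print(k,np.round(v,4))
for n in("top","side"):
    p,d=optics.grab_frame(n); cv2.imwrite(f"pics/{n}0.png",cv2.resize(p[:,:,::-1],(800,600))); np.savez(f"{n}0.npz",p=p,d=d)
    print(optics.camera_info(n))
print(optics.camera_info("wrist"))
E
```

```text
pics
clock 0.0
qpos [-1.3622  0.522  -0.0363  1.6     0.0212  1.0211 -0.1128]
qd [ 0.0006  0.0001 -0.0005 -0.0002 -0.0004 -0.0022  0.0001]
joint_efforts [ 2.00000e-04 -9.27130e+01  1.98020e+00 -3.69907e+01  1.80000e-02
  8.60000e-03  1.00000e-04]
position [0.172  0.6005 0.2307]
tool_rot [-3.1405e+00  1.0000e-04  2.8628e+00]
force [ 0.2123  0.3641 -0.4891]
moment [ 0.0457 -0.0281 -0.0377]
finger_force 0.0
grip_width 0.0855
{'fx': 364.4023632595803, 'fy': 364.4023632595803, 'cx': 254.4760107940991, 'cy': 199.99439547539126, 'D': array([-0.09622157,  0.        ,  0.        ,  0.        ,  0.        ]), 'rvec': array([ 2.17497116, -2.23258658,  0.07724083]), 'tvec': array([0.10268664, 0.60777278, 1.35078165])}
{'fx': 352.8709516446949, 'fy': 352.8709516446949, 'cx': 252.92285207295512, 'cy': 190.52723532265563, 'D': array([-0.00973745,  0.        ,  0.        ,  0.        ,  0.        ]), 'rvec': array([ 2.3834813 , -0.26045182,  0.09880063]), 'tvec': array([-0.58491494,  0.21068762,  0.9747756 ])}
{'fx': 271.5254102148079, 'fy': 271.5254102148079, 'cx': 254.57461035463356, 'cy': 193.49622086476037, 'D': array([-0.055155,  0.      ,  0.      ,  0.      ,  0.      ]), 'T_tool_cam': array([[-1.19389780e-03, -9.47597162e-01, -3.19465479e-01,
         8.28636138e-02],
       [ 9.99999195e-01, -1.26862584e-03,  2.58225395e-05,
        -8.54013554e-04],
       [-4.29751528e-04, -3.19465191e-01,  9.47597914e-01,
        -1.42025697e-01],
       [ 0.00000000e+00,  0.00000000e+00,  0.00000000e+00,
         1.00000000e+00]])}
```

View pics/top0.png

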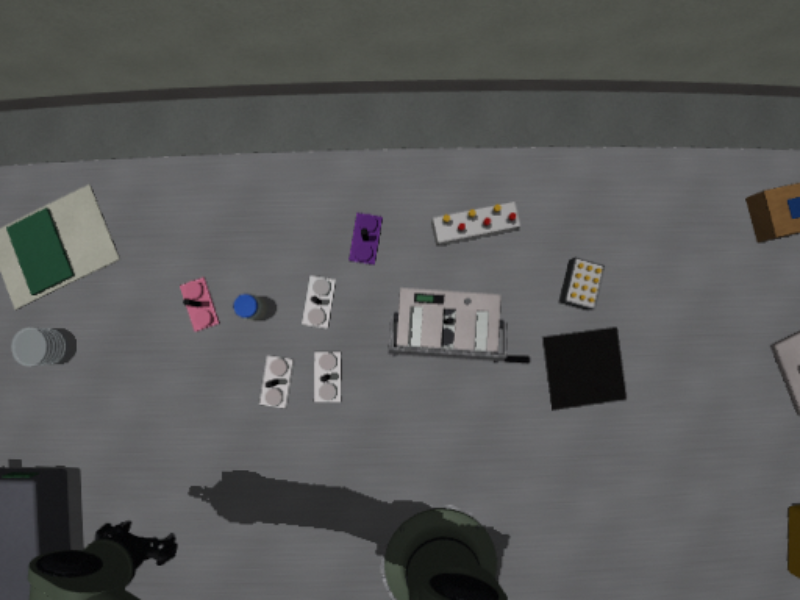

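View pics/side0.png

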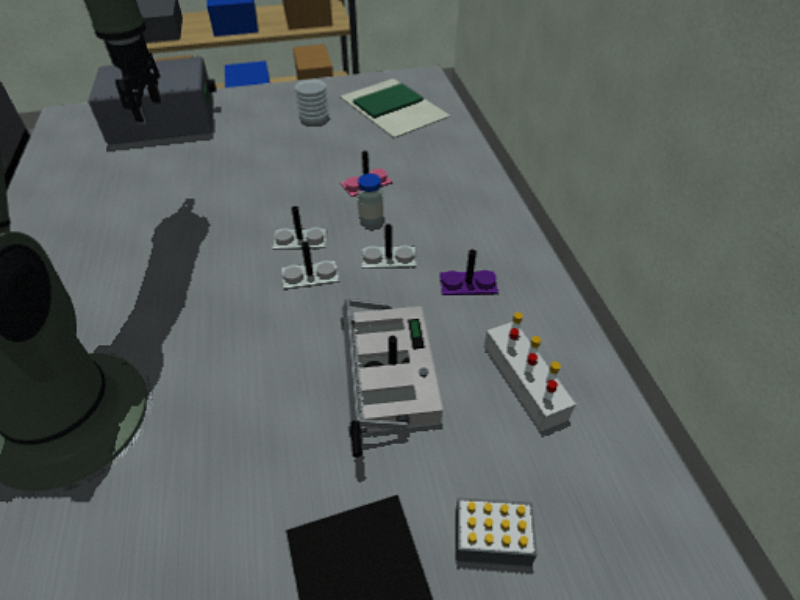

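The top view shows the full (white) carriers at about (319,302), (277,382) and (328,377). The single empty one is in the middle bay, stem at (449,315). The peg is at (518,359), the mat at (585,368), and the purple and pink carriers are decoys. Next I'll measure these by point cloud.

```bash
cat > h.py <<'E'
import cv2,numpy as np
from scipy.spatial.transform import Rotation as R
from workcell import monitor, optics
def Twc(n,s=None):
    c=optics.camera_info(n)
    if n=="wrist":
        T=np.eye(4);T[:3,:3]=R.from_euler("xyz",s["tool_rot"]).as_matrix();T[:3,3]=s["position"]
        return T@c["T_tool_cam"],c
    T=np.eye(4);T[:3,:3]=cv2.Rodrigues(c["rvec"])[0];T[:3,3]=c["tvec"]
    return np.linalg.inv(T),c
def und(c,uv):
    K=np.array([[c["fx"],0,c["cx"]],[0,c["fy"],c["cy"]],[0,0,1]])
    return cv2.undistortPoints(np.float64(uv).reshape(-1,1,2),K,c["D"]).reshape(-1,2)
def cloud(n,d,s=None):
    T,c=Twc(n,s);v,u=np.mgrid[:384,:512]
    q=und(c,np.stack([u,v],-1).reshape(-1,2));P=np.c_[q,np.ones(len(q))]*d.reshape(-1,1)
    P=P@T[:3,:3].T+T[:3,3];P[d.ravel()==0]=np.nan
    return P.reshape(384,512,3)
def atz(n,uv,z,s=None):
    T,c=Twc(n,s);q=und(c,uv);D=np.c_[q,np.ones(len(q))]@T[:3,:3].T
    return T[:3,3]+D*((z-T[2,3])/D[:,2])[:,None]
def grab(n,name=None,crop=None,k=1):
    s=monitor.observe();p,d=optics.grab_frame(n)
    if name: save(p,name,crop,k)
    return s,p,d
def save(p,name,crop=None,k=1):
    if crop: p=p[crop[1]:crop[3],crop[0]:crop[2]]
    cv2.imwrite(f"pics/{name}.png",cv2.resize(p[:,:,::-1],None,fx=k,fy=k,interpolation=cv2.INTER_CUBIC))
def totool(v,s=None):
    s=s or monitor.observe()
    return R.from_euler("xyz",s["tool_rot"]).inv().apply(v)
def stems(P,lo=.07,hi=.11):
    m=((P[...,2]>lo)&(P[...,2]<hi)).astype(np.uint8)
    n,L,st,_=cv2.connectedComponentsWithStats(m)
    return [(st[i,:5],np.nanmean(P[L==i],0),np.nanmax(P[L==i][:,2])) for i in range(1,n) if st[i,4]>2]
E
python3 - <<'E'
from h import *
for n in("top","side"):
    z=np.load(n+"0.npz");p,d=z["p"],z["d"];P=cloud(n,d)
    print(n)
    for st,m,h in stems(P):
        if abs(m[1])<.75 and .3<m[0]<.95: print(st,np.round(m,3),round(h,3))
z=np.load("top0.npz");p,d=z["p"],z["d"];P=cloud("top",d)
save(p,"topcrop",(150,170,410,270),3)
g=(p.astype(int).sum(2)>330)&(P[...,2]>.003)&(P[...,2]<.06)
n,L,st,_=cv2.connectedComponentsWithStats(g.astype(np.uint8))
for i in range(1,n):
    if st[i,4]>150:
        q=P[L==i];print(st[i],np.round(np.nanmedian(q,0),3),[np.round(x,3) for x in cv2.minAreaRect(q[:,:2].astype(np.float32))])
m=(p.astype(int).sum(2)<60)&(P[...,2]<.03)&(P[...,0]>.3)
n,L,st,_=cv2.connectedComponentsWithStats(m.astype(np.uint8))
for i in range(1,n):
    if st[i,4]>500:
        q=P[L==i];print("mat",st[i],np.round(np.nanmedian(q,0),3),[np.round(x,3) for x in cv2.minAreaRect(q[:,:2].astype(np.float32))])
E
```

```text
top
[315 131   6   6  26] [ 0.839 -0.146  0.096] 0.107
[299 134   6   6  25] [ 0.829 -0.086  0.098] 0.107
[325 136   5   6  22] [ 0.82  -0.178  0.096] 0.106
[283 138   5   6  23] [ 0.817 -0.027  0.097] 0.106
[309 140   6   6  23] [ 0.808 -0.12   0.097] 0.107
[293 143   5   6  23] [ 0.797 -0.061  0.098] 0.105
[231 146   4   6  21] [0.792 0.161 0.092] 0.103
[150 189  18  15 104] [0.625 0.42  0.098] 0.11
[117 191   7   5  25] [0.642 0.567 0.092] 0.1
[152 190   5   3   8] [0.648 0.439 0.107] 0.11
[199 190   5   5  21] [0.64  0.277 0.091] 0.098
[153 194   3   2   3] [0.634 0.44  0.108] 0.11
[285 202   5   5  18] [ 0.588 -0.027  0.095] 0.104
[249 221  11   4  22] [0.527 0.092 0.074] 0.079
[261 223   5   1   5] [0.524 0.059 0.071] 0.072
[267 223  21   3  32] [0.519 0.009 0.072] 0.076
[289 224  16   3  27] [ 0.512 -0.061  0.073] 0.076
[306 226  19   3  30] [ 0.505 -0.126  0.073] 0.079
[325 228   4   3   7] [ 0.495 -0.168  0.072] 0.075
[330 228   6   4  11] [ 0.493 -0.19   0.072] 0.074
[205 240   5   4  17] [0.464 0.26  0.092] 0.097
[170 243   5   5  18] [0.454 0.383 0.091] 0.098
side
[231  9
[... 1471 characters left out ...]
p.float64(79.426)]
[120 184  20  28 200] [0.618 0.559 0.01 ] [array([0.631, 0.568]), array([0.09 , 0.065]), np.float64(18.238)]
[ 254  184   67   41 1827] [ 0.59  -0.046  0.045] [array([ 0.593, -0.032]), array([0.239, 0.142]), np.float64(84.613)]
[497 214  15  46 351] [ 0.469 -0.909  0.024] [array([ 0.44 , -0.897]), array([0.07 , 0.179]), np.float64(87.462)]
[201 225  17  33 445] [0.465 0.261 0.013] [array([0.461, 0.261]), array([0.061, 0.12 ]), np.float64(88.723)]
[166 227  21  34 423] [0.46  0.384 0.015] [array([0.453, 0.385]), array([0.067, 0.123]), np.float64(82.198)]
mat [ 348  210   52   51 2111] [ 0.463 -0.366  0.003] [array([ 0.463, -0.366]), array([0.174, 0.186]), np.float64(5.729)]
```

View pics/topcrop.png

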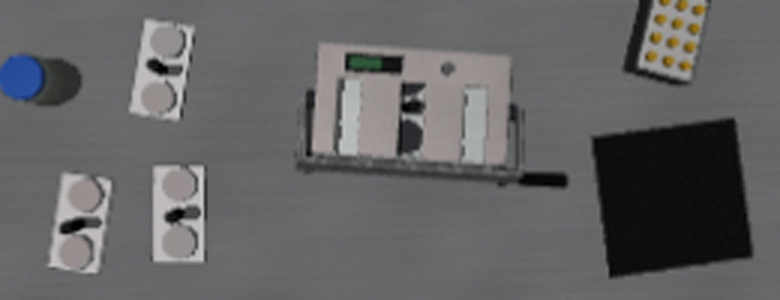

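The crop agrees with the cloud: three white full carriers on the left, one empty in the middle bay, and the bail closed with its peg at right. I'll swing the arm towards the scene, aligning the tool with the warmer (yaw ≈ 84.6°), and refine from the wrist camera.

Request:
apply_moves(linear=[[-0.2, -0.11, 0], [-0.4, -0.22, 0], [-0.6, -0.33, 0], [-0.8, -0.44, 0], [-1, -0.55, 0]], delta_rot=[[0, 0, 0.058], [0, 0, 0.116], [0, 0, 0.174], [0, 0, 0.232], [0, 0, 0.29]])

```text
clock: 0.52
position: [0.2536, 0.5194, 0.231]
tool_rot: [-3.141, 0.0, 2.249]
force: [0.3, 0.1, -0.5]
grip_width: 0.0854
finger_force: 0.0
```

Request:
apply_moves(linear=[[-0.2, 0.02, 0], [-0.4, 0.04, 0], [-0.6, 0.06, 0], [-0.8, 0.08, 0], [-1, 0.1, 0]], delta_rot=[[0, 0, 0.058], [0, 0, 0.116], [0, 0, 0.174], [0, 0, 0.232], [0, 0, 0.29]])

```text
clock: 0.93
position: [0.3245, 0.4484, 0.2311]
tool_rot: [-3.141, 0.0, 1.642]
force: [-0.1, 0.6, -0.6]
grip_width: 0.0849
finger_force: 0.0
```

Request:
apply_moves(linear=[[-0.2, 0.18, 0], [-0.4, 0.37, 0], [-0.6, 0.56, 0], [-0.8, 0.74, 0], [-1, 0.92, 0]], delta_rot=[[0, 0, 0.02], [0, 0, 0.04], [0, 0, 0.06], [0, 0, 0.082], [0, 0, 0.082]])

```text
clock: 1.35
position: [0.4241, 0.3556, 0.2311]
tool_rot: [-3.141, 0.0, 1.473]
force: [0.4, 1.0, 0.5]
grip_width: 0.0855
finger_force: 0.0
```

Request:
apply_moves(linear=[[-0.4, 0, 0], [-0.7, 0, 0], [-0.9, 0, 0], [-1, 0, 0], [-1, 0, 0]], delta_rot=[[0, 0, 0], [0, 0, 0], [0, 0, 0], [0, 0, 0], [0, 0, 0]])

```text
clock: 1.77
position: [0.414, 0.2554, 0.2315]
tool_rot: [-3.141, 0.0, 1.474]
force: [0.4, 0.4, -0.2]
grip_width: 0.0851
finger_force: 0.0
```

Request:
apply_moves(linear=[[-0.4, 0, 0], [-0.8, 0, 0], [-1, 0, 0], [-1, 0, 0], [-1, 0, 0]], delta_rot=[[0, 0, 0], [0, 0, 0], [0, 0, 0], [0, 0, 0], [0, 0, 0]])

```text
clock: 2.18
position: [0.4049, 0.1581, 0.2315]
tool_rot: [3.141, -0.001, 1.476]
force: [0.3, 0.8, 0.8]
grip_width: 0.0853
finger_force: 0.0
```

Request:
apply_moves(linear=[[-0.4, 0, 0], [-0.8, 0, 0], [-1, 0, 0], [-1, 0, 0], [-1, 0, 0]], delta_rot=[[0, 0, 0], [0, 0, 0], [0, 0, 0], [0, 0, 0], [0, 0, 0]])

```text
clock: 2.6
position: [0.3958, 0.0589, 0.2314]
tool_rot: [3.141, -0.0, 1.476]
force: [0.7, 0.8, -0.2]
grip_width: 0.0854
finger_force: 0.0
```

Request:
apply_moves(linear=[[-0.4, 0.3, 0], [-0.8, 0.6, 0], [-1, 0.8, 0], [-1, 0.8, 0], [-1, 0.8, 0]], delta_rot=[[0, 0, 0], [0, 0, 0], [0, 0, 0], [0, 0, 0], [0, 0, 0]])

```text
clock: 3.02
position: [0.467, -0.0493, 0.2308]
tool_rot: [-3.141, 0.001, 1.475]
force: [-1.1, 0.8, -0.6]
grip_width: 0.0852
finger_force: 0.0
```

Run:
```python
from h import *
s,p,d=grab("wrist","w1",None,1.5);P=cloud("wrist",d,s);np.savez("w1.npz",p=p,P=P,d=d)
print(s["position"],s["tool_rot"])
for st,m,h in stems(P,.085,.11): print(st,np.round(m,4),round(h,3))
g=(P[...,2]>.041)&(P[...,2]<.052)
n,L,st,_=cv2.connectedComponentsWithStats(g.astype(np.uint8))
for i in range(1,n):
    if st[i,4]>300: q=P[L==i];print(st[i],np.round(np.nanmedian(q,0),4),[np.round(x,3) for x in cv2.minAreaRect(q[:,:2].astype(np.float32))])
```

```text
[ 0.46703214 -0.04931186  0.23079458] [-3.14146923e+00  1.23590313e-03  1.47517073e+00]
[356 146  20  16 238] [ 0.583  -0.0285  0.0961] 0.1
[277  20  11 231 890] [ 0.5034 -0.0031  0.0469] [array([ 0.502, -0.024]), array([0.274, 0.004]), np.float64(84.433)]
[  294    30   130   221 16325] [ 0.5986 -0.0096  0.0455] [array([ 0.589, -0.036]), array([0.268, 0.136]), np.float64(84.576)]
[ 494  116   18  143 1377] [ 0.7918 -0.1027  0.051 ] [array([ 0.796, -0.109]), array([0.021, 0.202]), np.float64(9.722)]
```

View pics/w1.png

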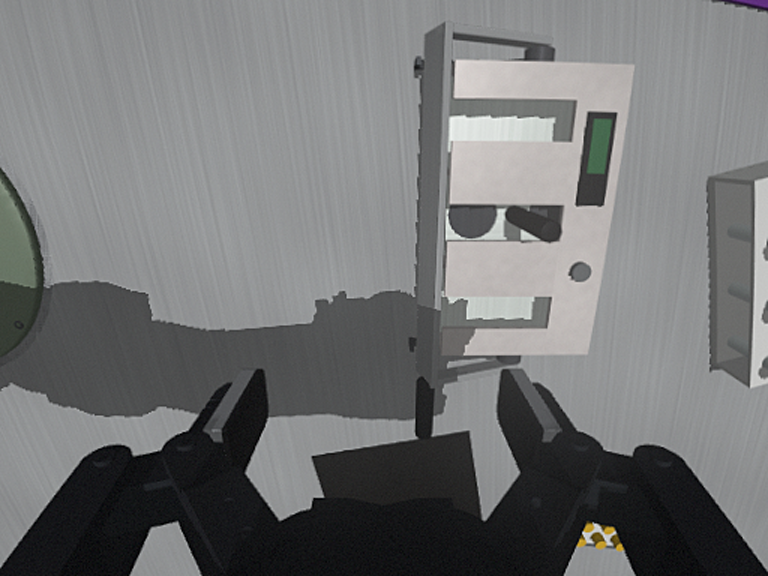

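The wrist view (768×576) shows the cover's back corners at (634,66) and (588,354), its left front corner at (455,61), and the peg running from about (425,378) to (425,438). I'll check these against the known sizes.

Run:
```python
from h import *
z=np.load("w1.npz");P=z["P"];p=z["p"]
s=dict(position=[.46703,-.04931,.23079],tool_rot=[-3.14147,.00124,1.47517])
q=atz("wrist",np.array([[634,66],[588,354],[455,61]])/1.5,.046,s);print(q.round(4))
print(np.linalg.norm(q[0]-q[1]),np.linalg.norm(q[0]-q[2]))
e=q[0]-q[1];psi=np.arctan2(-e[0],e[1]);print("yaw",np.degrees(psi))
psi=np.radians(-5.5);X=np.array([np.cos(psi),np.sin(psi)]);Y=np.array([-X[1],X[0]])
bm=(q[0]+q[1])[:2]/2;print("origin from back",bm-.069*X)
# cover pts in warmer axes
g=(P[...,2]>.043)&(P[...,2]<.049)&(P[...,0]>.52)&(P[...,0]<.7)
W=P[g][:,:2];a=W@X;b=W@Y
print("x range",np.percentile(a,[.2,99.8]),"y range",np.percentile(b,[.2,99.8]))
o=np.percentile(a,99.8)-.069,np.percentile(b,[.2,99.8]).mean();print("origin cloud",o[0]*X+o[1]*Y)
# peg points
pe=P[245:300,270:292].reshape(-1,3);k=(pe[:,2]>.025)&(pe[:,2]<.05);pe=pe[k]
print("peg n",len(pe),"med",np.median(pe,0),"warmer rel max z",pe[:,2].max(), "y range",np.percentile(pe[:,1],[1,99]))
for st,m,h in stems(P,.085,.11): print("stem in axes",m[:2]@X,m[:2]@Y)
pl=P[(P[...,2]>.06)&(P[...,2]<.08)&(P[...,0]<.55)&(P[...,0]>.45)&(abs(P[...,1]+.024)<.15)];print("plate x",np.median(pl[:,:2]@X),np.percentile(pl[:,:2]@Y,[1,99]))
```

```text
[[ 0.6659  0.0784  0.046 ]
 [ 0.6441 -0.1569  0.046 ]
 [ 0.533   0.0913  0.046 ]]
0.23627438549783122 0.13356398473995001
yaw -5.310145336212269
origin from back [ 0.58630765 -0.03264432]
x range [0.52217653 0.71933043] y range [-0.32513923  0.15837566]
origin cloud [ 0.63934465 -0.14532932]
peg n 12 med [ 0.48790036 -0.15743388  0.04638526] warmer rel max z 0.048883924997295436 y range [-0.16027466 -0.15322844]
stem in axes 0.583044796112408 0.02754537138430193
plate x 0.5101141457241942 [-0.12275026  0.1598009 ]
```

Run:
```python
from h import *
for n in("top","side"):
    d=np.load(n+"0.npz")["d"];P=cloud(n,d)
    m=(P[...,1]<-.165)&(P[...,1]>-.24)&(P[...,0]>.46)&(P[...,0]<.54)&(P[...,2]>.02)
    q=P[m];print(n,len(q));print(q[np.argsort(q[:,1])][::max(1,len(q)//14)].round(3))
P=np.load("w1.npz")["P"]
m=(P[...,1]<-.15)&(P[...,1]>-.26)&(P[...,0]>.46)&(P[...,0]<.53)&(P[...,2]>.02)&(P[...,2]<.12)
q=P[m];print("wrist",len(q),np.median(q,0));print(q[np.argsort(q[:,1])][::max(1,len(q)//14)].round(3))
m=(abs(P[...,1]+.03)<.1)&(P[...,0]>.46)&(P[...,0]<.518);q=P[m&(P[...,2]>.01)];print("plate z",np.percentile(q[:,2],[1,50,99]));
for lo in(.02,.03,.04,.05,.06,.07):
  k=q[(q[:,2]>lo)&(q[:,2]<lo+.01)];print(lo,len(k),np.round(k[:,:2].mean(0)@[.9954,-.0958],4) if len(k) else 0)
```

```text
top 57
[[ 0.498 -0.214  0.061]
 [ 0.491 -0.209  0.066]
 [ 0.495 -0.205  0.067]
 [ 0.495 -0.201  0.066]
 [ 0.495 -0.197  0.069]
 [ 0.499 -0.194  0.065]
 [ 0.492 -0.19   0.068]
 [ 0.499 -0.186  0.069]
 [ 0.499 -0.183  0.067]
 [ 0.503 -0.181  0.06 ]
 [ 0.492 -0.179  0.069]
 [ 0.496 -0.175  0.067]
 [ 0.489 -0.171  0.068]
 [ 0.492 -0.168  0.066]
 [ 0.503 -0.165  0.066]]
side 127
[[ 0.495 -0.216  0.067]
 [ 0.483 -0.214  0.064]
 [ 0.493 -0.213  0.068]
 [ 0.491 -0.209  0.07 ]
 [ 0.497 -0.205  0.066]
 [ 0.495 -0.2    0.068]
 [ 0.493 -0.196  0.066]
 [ 0.486 -0.192  0.067]
 [ 0.494 -0.189  0.069]
 [ 0.5   -0.186  0.061]
 [ 0.493 -0.182  0.071]
 [ 0.494 -0.178  0.069]
 [ 0.487 -0.173  0.064]
 [ 0.5   -0.17   0.067]
 [ 0.491 -0.165  0.068]]
wrist 729 [ 0.49336884 -0.16603175  0.06705202]
[[ 0.492 -0.216  0.068]
 [ 0.493 -0.207  0.068]
 [ 0.486 -0.2    0.068]
 [ 0.49  -0.193  0.069]
 [ 0.495 -0.186  0.069]
 [ 0.484 -0.179  0.061]
 [ 0.491 -0.173  0.07 ]
 [ 0.5   -0.166  0.065]
 [ 0.522 -0.162  0.061]
 [ 0.528 -0.159  0.05 ]
 [ 0.492 -0.158  0.061]
 [ 0.515 -0.158  0.058]
 [ 0.515 -0.157  0.057]
 [ 0.503 -0.155  0.071]
 [ 0.49  -0.15   0.052]]
plate z [0.04325611 0.30810189 0.32743667]
0.02 0 0
0.03 6 0.5182
0.04 589 0.5035
0.05 665 0.5042
0.06 726 0.5078
0.07 752 0.5118
```

The peg top is at z≈0.070, so the bail starts about 0.32 rad ajar. The peg centre is about (0.493, −0.190, 0.062), and the pivot is X≈0.589, z = 0.035 in warmer axes. I'll go and grasp the peg.

Request:
apply_moves(linear=[[-0.3, 0.1, 0], [-0.6, 0.15, 0], [-0.7, 0.2, 0], [-0.7, 0.2, 0], [-0.7, 0.2, 0]], delta_rot=[[0, 0, 0], [0, 0, 0], [0, 0, 0], [0, 0, 0], [0, 0, 0]])

```text
clock: 3.48
position: [0.4789, -0.119, 0.2311]
tool_rot: [-3.141, -0.0, 1.478]
force: [0.1, 0.3, -0.1]
grip_width: 0.0855
finger_force: 0.0
```

Request:
apply_moves(linear=[[-0.3, 0.1, 0.2], [-0.6, 0.19, 0.4], [-0.68, 0.19, 0.6], [-0.68, 0.19, 0.8], [-0.68, 0.19, 0.9]], delta_rot=[[0, 0, 0], [0, 0, 0], [0, 0, 0], [0, 0, 0], [0, 0, 0]])

```text
clock: 3.9
position: [0.4907, -0.1881, 0.1392]
tool_rot: [-3.139, -0.001, 1.478]
force: [0.4, 0.2, -0.6]
grip_width: 0.0855
finger_force: 0.0
```

Request:
apply_moves(linear=[[0, 0, 0.3], [0, 0, 0.6], [0, 0, 0.8], [0, 0, 0.98], [0, 0, 0.98]], delta_rot=[[0, 0, 0], [0, 0, 0], [0, 0, 0], [0, 0, 0], [0, 0, 0]])

```text
clock: 4.32
position: [0.4903, -0.1875, 0.0409]
tool_rot: [-3.138, -0.002, 1.479]
force: [-1.2, -0.2, -0.4]
grip_width: 0.0857
finger_force: 0.0
```

Run:
```python
from h import *
s,p,d=grab("wrist","w2",None,1.5);print(s["position"],s["tool_rot"],s["force"])
```

```text
[ 0.49032629 -0.18745335  0.0409136 ] [-3.13785032e+00 -1.53752471e-03  1.47880485e+00] [-1.24278017 -0.2037645  -0.42827969]
```

View pics/w2.png

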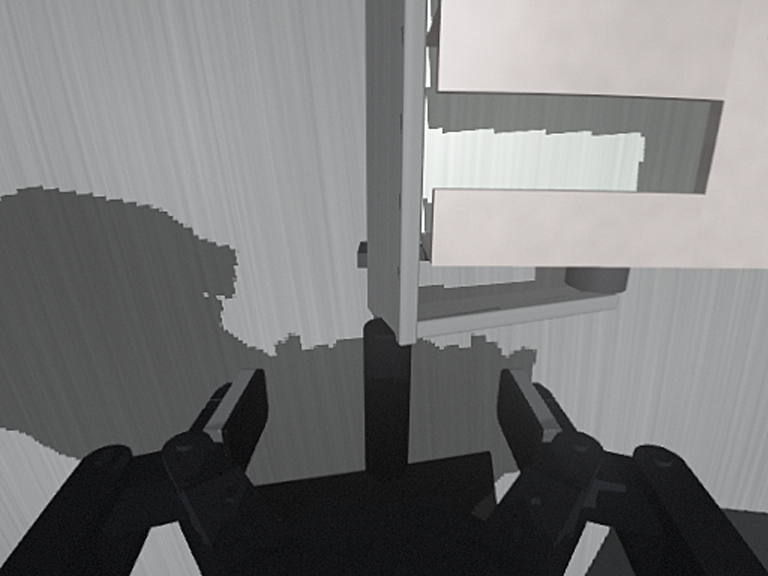

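The peg, columns 365–410, is centred between the fingers. Closing.

Request:
apply_moves(linear=[[0, 0, 0], [0, 0, 0], [0, 0, 0], [0, 0, 0], [0, 0, 0]], delta_rot=[[0, 0, 0], [0, 0, 0], [0, 0, 0], [0, 0, 0], [0, 0, 0]], gripper=-1, force=40)

```text
clock: 4.78
position: [0.4915, -0.1901, 0.0439]
tool_rot: [3.141, 0.0, 1.476]
force: [0.2, -0.6, 0.1]
grip_width: 0.0257
finger_force: 0.0
```

Request:
apply_moves(linear=[[0, 0, 0], [0, 0, 0], [0, 0, 0], [0, 0, 0], [0, 0, 0]], delta_rot=[[0, 0, 0], [0, 0, 0], [0, 0, 0], [0, 0, 0], [0, 0, 0]])

```text
clock: 5.2
position: [0.4914, -0.1901, 0.0434]
tool_rot: [3.141, 0.0, 1.476]
force: [3.6, 0.6, 1.2]
grip_width: 0.0146
finger_force: 38.9
```

Run:
```python
from h import *
s=monitor.observe();print(s["position"],s["tool_rot"],s["force"],s["grip_width"])
# arc offsets in tool axes (y=warmer x fwd, z=down) from th0
r=.085;X,Z=np.array(s["position"])[:2]@[.9957,-.0925],s["position"][2]+.019
print(X,Z)
th0=np.arcsin((Z-.035)/r);print(th0)
for th in np.arange(th0,2.71,.12): print(round(th,2),np.round([(r*np.cos(th0)-r*np.cos(th))*10,-(r*np.sin(th)-r*np.sin(th0))*10],2))
```

```text
[ 0.49140799 -0.19012456  0.04338286] [3.14111774e+00 3.28961198e-05 1.47630767e+00] [3.57008502 0.59137145 1.15098839] 0.014606379035689173
0.506881460853195 0.06238286307340743
0.3280010915862742
0.33 [ 0. -0.]
0.45 [ 0.04 -0.09]
0.57 [ 0.09 -0.18]
0.69 [ 0.15 -0.27]
0.81 [ 0.22 -0.34]
0.93 [ 0.3  -0.41]
1.05 [ 0.38 -0.46]
1.17 [ 0.47 -0.51]
1.29 [ 0.57 -0.54]
1.41 [ 0.67 -0.56]
1.53 [ 0.77 -0.58]
1.65 [ 0.87 -0.57]
1.77 [ 0.97 -0.56]
1.89 [ 1.07 -0.53]
2.01 [ 1.16 -0.5 ]
2.13 [ 1.25 -0.45]
2.25 [ 1.34 -0.39]
2.37 [ 1.41 -0.32]
2.49 [ 1.48 -0.24]
2.61 [ 1.54 -0.16]
```

Request:
apply_moves(linear=[[0, 0.04, -0.09], [0, 0.09, -0.18], [0, 0.15, -0.27], [0, 0.22, -0.34], [0, 0.3, -0.41]], delta_rot=[[0, 0, 0], [0, 0, 0], [0, 0, 0], [0, 0, 0], [0, 0, 0]])

```text
clock: 5.62
position: [0.517, -0.1926, 0.0845]
tool_rot: [-3.133, -0.002, 1.475]
force: [-27.6, 4.3, 18.0]
grip_width: 0.0142
finger_force: 40.7
```

Request:
apply_moves(linear=[[0, 0.08, -0.05], [0, 0.17, -0.1], [0, 0.27, -0.13], [0, 0.37, -0.15], [0, 0.47, -0.17]], delta_rot=[[0, 0, 0], [0, 0, 0], [0, 0, 0], [0, 0, 0], [0, 0, 0]])

```text
clock: 6.03
position: [0.5667, -0.1974, 0.1019]
tool_rot: [-3.138, -0.0, 1.476]
force: [-6.3, -0.6, -5.4]
grip_width: 0.0147
finger_force: 41.4
```

Request:
apply_moves(linear=[[0, 0.1, 0.01], [0, 0.2, 0.02], [0, 0.3, 0.05], [0, 0.39, 0.08], [0, 0.48, 0.13]], delta_rot=[[0, 0, 0], [0, 0, 0], [0, 0, 0], [0, 0, 0], [0, 0, 0]])

```text
clock: 6.45
position: [0.6151, -0.2021, 0.0889]
tool_rot: [-3.14, 0.0, 1.476]
force: [-6.8, 2.8, 0.2]
grip_width: 0.0146
finger_force: 42.4
```

Request:
apply_moves(linear=[[0, 0.09, 0.06], [0, 0.16, 0.13], [0, 0.23, 0.21], [0, 0.29, 0.29], [0, 0.32, 0.36]], delta_rot=[[0, 0, 0], [0, 0, 0], [0, 0, 0], [0, 0, 0], [0, 0, 0]])

```text
clock: 6.87
position: [0.6475, -0.2052, 0.0518]
tool_rot: [-3.141, 0.0, 1.476]
force: [-3.2, 0.2, 4.8]
grip_width: 0.0147
finger_force: 44.7
```

Request:
apply_moves(linear=[[0, 0, 0], [0, 0, 0], [0, 0, 0], [0, 0, 0], [0, 0, 0]], delta_rot=[[0, 0, 0], [0, 0, 0], [0, 0, 0], [0, 0, 0], [0, 0, 0]])

```text
clock: 7.28
position: [0.6473, -0.2051, 0.0525]
tool_rot: [3.141, 0.0, 1.476]
force: [0.3, -2.5, -6.0]
grip_width: 0.0144
finger_force: 43.9
```

The bail is open at 2.7 rad (peg z 0.0715). Release and go above the empty carrier.

Request:
apply_moves(linear=[[0, 0, 0], [0, 0, 0], [0, 0, 0], [0, 0, 0], [0, 0, 0]], delta_rot=[[0, 0, 0], [0, 0, 0], [0, 0, 0], [0, 0, 0], [0, 0, 0]], gripper=1)

```text
clock: 7.7
position: [0.6475, -0.2048, 0.0525]
tool_rot: [3.141, -0.0, 1.476]
force: [-0.1, 0.3, -0.2]
grip_width: 0.0743
finger_force: 0.0
```

Request:
apply_moves(linear=[[0, 0, -0.2], [0, 0, -0.5], [0, 0, -0.8], [0, 0, -1], [0, 0, -1]], delta_rot=[[0, 0, 0], [0, 0, 0], [0, 0, 0], [0, 0, 0], [0, 0, 0]])

```text
clock: 8.12
position: [0.6492, -0.2058, 0.1569]
tool_rot: [3.136, 0.001, 1.476]
force: [0.2, 0.1, -0.9]
grip_width: 0.0854
finger_force: 0.0
```

Request:
apply_moves(linear=[[0.3, -0.1, -0.2], [0.6, -0.2, -0.4], [0.8, -0.4, -0.5], [0.9, -0.4, -0.5], [0.9, -0.4, -0.5]], delta_rot=[[0, 0, 0], [0, 0, 0], [0, 0, 0], [0, 0, 0], [0, 0, 0]])

```text
clock: 8.53
position: [0.6164, -0.1086, 0.2028]
tool_rot: [3.141, -0.002, 1.48]
force: [0.0, 0.6, -0.0]
grip_width: 0.085
finger_force: 0.0
```

Request:
apply_moves(linear=[[0.3, -0.1, 0], [0.6, -0.2, 0], [0.8, -0.4, 0], [0.8, -0.4, 0], [0.8, -0.4, 0]], delta_rot=[[0, 0, 0], [0, 0, 0], [0, 0, 0], [0, 0, 0], [0, 0, 0]])

```text
clock: 8.95
position: [0.5837, -0.0278, 0.2019]
tool_rot: [-3.141, 0.0, 1.478]
force: [-0.2, -0.6, 0.3]
grip_width: 0.0852
finger_force: 0.0
```

```bash
cat >> h.py <<'E'
def stemtop(P,lo=.09,hi=.104,box=None):
    "centres of stem tops: points near top surface"
    m=(P[...,2]>lo)&(P[...,2]<hi)
    n,L,st,_=cv2.connectedComponentsWithStats(m.astype(np.uint8));r=[]
    for i in range(1,n):
        if st[i,4]>8:
            q=P[L==i];h=np.percentile(q[:,2],80);q=q[q[:,2]>h-.003]
            c=(q[:,:2].max(0)+q[:,:2].min(0))/2;r.append((np.round(c,4),np.round(np.ptp(q[:,:2],axis=0),3),round(float(h),4),st[i,:4]))
    return r
E
python3 - <<'E'
from h import *
s,p,d=grab("wrist","w3",None,1.5);P=cloud("wrist",d,s);np.savez("w3.npz",p=p,P=P)
print(s["position"],s["tool_rot"],s["grip_width"])
for r in stemtop(P): print(*r)
q=P[(P[...,2]<.05)&(P[...,2]>.042)&(abs(P[...,0]-.585)<.1)&(abs(P[...,1]+.03)<.16)][:,:2];a=q@[.9954,-.0958];b=q@[.0958,.9954]
print(np.percentile(a,[.5,99.5]),np.percentile(b,[.5,99.5]))
E
```

```text
[ 0.58368846 -0.02775425  0.20187185] [-3.14102644e+00  1.73186763e-04  1.47758983e+00] 0.08521049210423251
[ 0.6498 -0.0386] [0.033 0.272] 0.0928 [310  41  30 267]
[ 0.8186 -0.029 ] [0.017 0.016] 0.1018 [481 163  25  19]
[ 0.5849 -0.0292] [0.015 0.015] 0.0988 [249 184  17  18]
[ 0.7977 -0.0628] [0.016 0.015] 0.1017 [458 197  23  18]
[ 0.8286 -0.0882] [0.017 0.016] 0.1016 [482 216  22  19]
[ 0.8089 -0.1219] [0.017 0.016] 0.1016 [458 246  23  19]
[ 0.8395 -0.1469] [0.017 0.017] 0.1015 [481 262  21  19]
[ 0.8191 -0.1813] [0.018 0.018] 0.1015 [460 289  19  18]
[0.52256442 0.65552228] [-0.10681812  0.15619501]
```

View pics/w3.png

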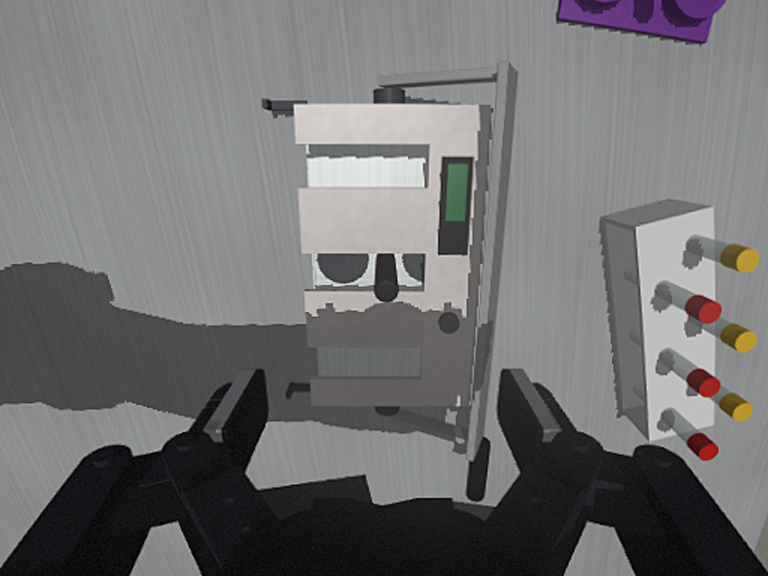

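The wrist view puts the stem top at (387,291) and the bail plate behind it at x≈0.65. I'll open the fingers only to about 50 mm so they clear the plate, then descend and grip the stem.

Request:
apply_moves(linear=[[-0.01, 0.01, 0.1], [-0.01, 0.01, 0.2], [-0.01, 0.01, 0.4], [-0.01, 0.01, 0.6], [-0.01, 0.01, 0.6]], delta_rot=[[0, 0, 0], [0, 0, 0], [0, 0, 0], [0, 0, 0], [0, 0, 0]], gripper=0.18)

```text
clock: 9.42
position: [0.5829, -0.03, 0.1381]
tool_rot: [-3.136, 0.001, 1.475]
force: [-1.0, 1.0, -0.3]
grip_width: 0.0507
finger_force: 0.0
```

Request:
apply_moves(linear=[[0, 0, 0.2], [0, 0, 0.4], [0, 0, 0.6], [0, 0, 0.8], [0, 0, 0.8]], delta_rot=[[0, 0, 0], [0, 0, 0], [0, 0, 0], [0, 0, 0], [0, 0, 0]])

```text
clock: 9.83
position: [0.5832, -0.0299, 0.0593]
tool_rot: [-3.137, 0.001, 1.475]
force: [0.2, 0.6, -1.1]
grip_width: 0.0504
finger_force: 0.0
```

Request:
apply_moves(linear=[[0, 0, 0], [0, 0, 0], [0, 0, 0], [0, 0, 0], [0, 0, 0]], delta_rot=[[0, 0, 0], [0, 0, 0], [0, 0, 0], [0, 0, 0], [0, 0, 0]], gripper=-1, force=70)

```text
clock: 10.25
position: [0.5856, -0.0295, 0.0637]
tool_rot: [3.139, -0.0, 1.476]
force: [-0.6, -2.1, 8.4]
grip_width: 0.014
finger_force: 68.3
```

Request:
apply_moves(linear=[[0, 0, 0], [0, 0, 0], [0, 0, 0], [0, 0, 0], [0, 0, 0]], delta_rot=[[0, 0, 0], [0, 0, 0], [0, 0, 0], [0, 0, 0], [0, 0, 0]])

```text
clock: 10.67
position: [0.5856, -0.0295, 0.0637]
tool_rot: [3.139, -0.0, 1.476]
force: [0.4, -1.2, 9.3]
grip_width: 0.0143
finger_force: 68.3
```

Run:
```python
from h import *
s=dict(position=[0.58368846,-0.02775425,0.20187185],tool_rot=[-3.14102644,1.73186763e-04,1.47758983])
q=atz("wrist",np.array([[294,105],[312,405],[468,405],[306,152],[317,376]])/1.5,.046,s)[:,:2];print(np.c_[q@[.9954,-.0958],q@[.0958,.9954]].round(4))
```

```text
[[ 0.523   0.1419]
 [ 0.5229 -0.0946]
 [ 0.6569 -0.0944]
 [ 0.5296  0.1112]
 [ 0.5288 -0.0661]]
```

Grasped. Draw it out straight with a few mm of lift.

Request:
apply_moves(linear=[[0, 0, -0.03], [0, -0.15, -0.05], [0, -0.35, -0.05], [0, -0.6, -0.05], [0, -0.8, -0.05]], delta_rot=[[0, 0, 0], [0, 0, 0], [0, 0, 0], [0, 0, 0], [0, 0, 0]])

```text
clock: 11.08
position: [0.5035, -0.0215, 0.0677]
tool_rot: [-3.141, -0.0, 1.476]
force: [0.4, -0.1, -1.8]
grip_width: 0.0142
finger_force: 68.4
```

Request:
apply_moves(linear=[[0, -0.2, 0], [0, -0.4, 0], [0, -0.55, 0], [0, -0.65, 0], [0, -0.65, 0]], delta_rot=[[0, 0, 0], [0, 0, 0], [0, 0, 0], [0, 0, 0], [0, 0, 0]])

```text
clock: 11.5
position: [0.4389, -0.0153, 0.0677]
tool_rot: [-3.141, -0.0, 1.476]
force: [1.2, -0.5, -1.9]
grip_width: 0.0143
finger_force: 68.5
```

Run:
```python
from h import *
s,p,d=grab("wrist","w4",None,1.5)
for k in("position","tool_rot","force","grip_width"):print(k,s[k])
```

```text
position [ 0.43890885 -0.01528856  0.06767397]
tool_rot [-3.14074621e+00 -4.78420612e-04  1.47636074e+00]
force [ 1.17900576 -0.52480667 -1.86595784]
grip_width 0.014263632905756862
```

View pics/w4.png

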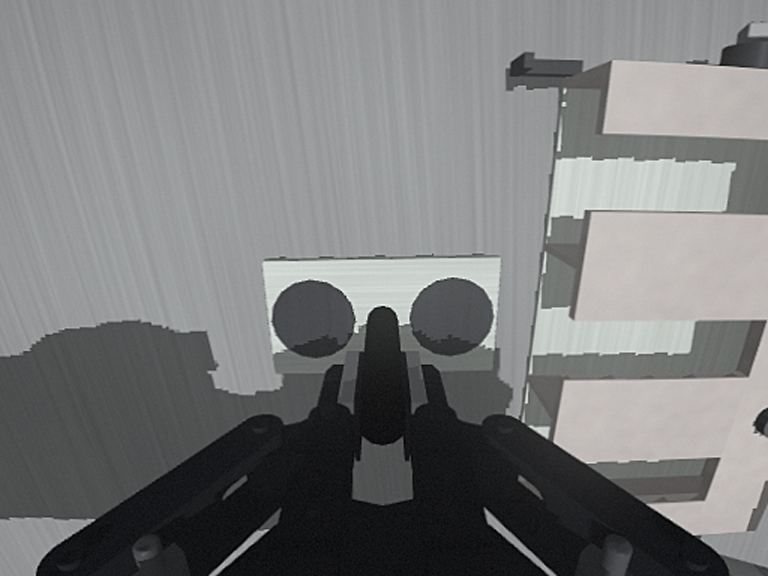

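The carrier is out, upright and aligned. Next it goes to the mat centre.

Request:
apply_moves(linear=[[-0.2, 0.02, -0.02], [-0.5, 0.05, -0.02], [-0.8, 0.1, -0.02], [-1, 0.15, -0.02], [-1, 0.15, -0.02]], delta_rot=[[0, 0, 0], [0, 0, 0], [0, 0, 0], [0, 0, 0], [0, 0, 0]])

```text
clock: 11.97
position: [0.4474, -0.1212, 0.0697]
tool_rot: [3.139, 0.002, 1.472]
force: [-1.7, -0.4, -1.3]
grip_width: 0.014
finger_force: 68.4
```

Request:
apply_moves(linear=[[-0.3, 0.05, 0], [-0.6, 0.1, 0], [-0.9, 0.15, 0], [-1, 0.17, 0], [-1, 0.17, 0]], delta_rot=[[0, 0, 0], [0, 0, 0], [0, 0, 0], [0, 0, 0], [0, 0, 0]])

```text
clock: 12.38
position: [0.4541, -0.2208, 0.0695]
tool_rot: [3.14, 0.002, 1.473]
force: [-0.9, 0.7, -2.5]
grip_width: 0.0142
finger_force: 68.6
```

Request:
apply_moves(linear=[[-0.3, 0.05, 0], [-0.6, 0.1, 0], [-0.9, 0.15, 0], [-1, 0.17, 0], [-1, 0.17, 0]], delta_rot=[[0, 0, 0], [0, 0, 0], [0, 0, 0], [0, 0, 0], [0, 0, 0]])

```text
clock: 12.8
position: [0.4612, -0.3211, 0.0693]
tool_rot: [3.141, 0.001, 1.474]
force: [-0.0, 0.5, -2.7]
grip_width: 0.0143
finger_force: 68.7
```

Request:
apply_moves(linear=[[-0.2, 0.04, 0], [-0.35, 0.08, 0], [-0.47, 0.08, 0], [-0.47, 0.08, 0], [-0.47, 0.08, 0]], delta_rot=[[0, 0, -0.03], [0, 0, -0.06], [0, 0, -0.093], [0, 0, -0.093], [0, 0, -0.093]])

```text
clock: 13.22
position: [0.4647, -0.3654, 0.0691]
tool_rot: [-3.142, -0.001, 1.67]
force: [0.5, 0.6, -2.0]
grip_width: 0.015
finger_force: 52.1
```

Request:
apply_moves(linear=[[0, 0, 0.02], [0, 0, 0.04], [0, 0, 0.06], [0, 0, 0.06], [0, 0, 0.06]], delta_rot=[[0, 0, 0], [0, 0, 0], [0, 0, 0], [0, 0, 0], [0, 0, 0]])

```text
clock: 13.63
position: [0.4645, -0.3659, 0.0631]
tool_rot: [-3.141, -0.0, 1.671]
force: [0.1, -0.2, -1.8]
grip_width: 0.0141
finger_force: 68.9
```

Request:
apply_moves(linear=[[0, 0, 0.005], [0, 0, 0.01], [0, 0, 0.015], [0, 0, 0.02], [0, 0, 0.02]], delta_rot=[[0, 0, 0], [0, 0, 0], [0, 0, 0], [0, 0, 0], [0, 0, 0]])

```text
clock: 14.05
position: [0.4645, -0.3663, 0.0626]
tool_rot: [3.141, -0.0, 1.671]
force: [-5.6, 7.0, 24.7]
grip_width: 0.0145
finger_force: 71.7
```

Request:
apply_moves(linear=[[0, 0, 0.005], [0, 0, 0.01], [0, 0, 0.015], [0, 0, 0.02], [0, 0, 0.02]], delta_rot=[[0, 0, 0], [0, 0, 0], [0, 0, 0], [0, 0, 0], [0, 0, 0]])

```text
clock: 14.47
position: [0.4646, -0.3664, 0.0624]
tool_rot: [3.14, -0.0, 1.671]
force: [-15.1, 15.7, 63.0]
grip_width: 0.0141
finger_force: 76.0
```

Contact came at TCP z 0.0627, as predicted. I'll relieve the pressure, open and rise.

Request:
apply_moves(linear=[[0, 0, -0.03], [0, 0, -0.035], [0, 0, -0.035], [0, 0, -0.035], [0, 0, -0.035]], delta_rot=[[0, 0, 0], [0, 0, 0], [0, 0, 0], [0, 0, 0], [0, 0, 0]])

```text
clock: 14.88
position: [0.4643, -0.3664, 0.0627]
tool_rot: [-3.141, -0.0, 1.671]
force: [-1.2, 1.2, 2.9]
grip_width: 0.0144
finger_force: 69.2
```

Request:
apply_moves(linear=[[0, 0, 0], [0, 0, 0], [0, 0, 0], [0, 0, 0], [0, 0, 0]], delta_rot=[[0, 0, 0], [0, 0, 0], [0, 0, 0], [0, 0, 0], [0, 0, 0]], gripper=1)

```text
clock: 15.3
position: [0.4643, -0.3664, 0.0627]
tool_rot: [-3.141, -0.0, 1.671]
force: [-0.2, 0.1, 0.9]
grip_width: 0.074
finger_force: 0.0
```

Request:
apply_moves(linear=[[0, 0, -0.2], [0, 0, -0.5], [0, 0, -0.8], [0, 0, -1], [0, 0, -1]], delta_rot=[[0, 0, 0], [0, 0, 0], [0, 0, 0], [0, 0, 0], [0, 0, 0]])

```text
clock: 15.72
position: [0.4657, -0.3676, 0.1668]
tool_rot: [3.137, 0.003, 1.671]
force: [0.2, -1.1, -0.1]
grip_width: 0.0859
finger_force: 0.0
```

Request:
apply_moves(linear=[[0.3, 0, -0.3], [0.6, 0, -0.5], [0.9, 0, -0.5], [1, 0, -0.5], [1, 0, -0.5]], delta_rot=[[0, 0, 0], [0, 0, 0], [0, 0, 0], [0, 0, 0], [0, 0, 0]])

```text
clock: 16.13
position: [0.4546, -0.2643, 0.2127]
tool_rot: [3.141, -0.001, 1.674]
force: [0.0, -0.6, 0.7]
grip_width: 0.0854
finger_force: 0.0
```

```bash
cat >> h.py <<'E'
def plates(p,P,xr=(.35,.8),yr=(-.5,.65)):
    "white/grey plate objects on bench: rect centre, dims, long-axis yaw"
    i=p.astype(int);g=(P[...,2]>.0035)&(P[...,2]<.03)&(P[...,0]>xr[0])&(P[...,0]<xr[1])&(P[...,1]>yr[0])&(P[...,1]<yr[1])
    g=cv2.morphologyEx(g.astype(np.uint8),cv2.MORPH_OPEN,np.ones((3,3)))
    n,L,st,_=cv2.connectedComponentsWithStats(g);r=[]
    for k in range(1,n):
        if st[k,4]>120:
            (c,(w,h),a)=cv2.minAreaRect(P[L==k][:,:2].astype(np.float32))
            y=a if w>h else a-90
            r.append((np.round(c,4),np.round((w,h),3),round(y,1),p[L==k].mean(0).round()))
    return r
E
python3 - <<'E'
from h import *
s,p,d=grab("top");P=cloud("top",d)
for r in plates(p,P): print(*r)
for r in stemtop(P,.08): 
    if .35<r[0][0]<.7 and abs(r[0][1])<.5: print(*r)
save(p,"t5",(130,160,410,280),2.8)
print(s["position"],s["tool_rot"])
E
```

```text
[0.7606 0.1683] [0.064 0.051] 3.4 [ 80.  41. 105.]
[0.669  0.5786] [0.064 0.059] 20.0 [160.  87. 110.]
[0.6754 0.2714] [0.055 0.052] 74.6 [157. 155. 155.]
[0.6121 0.2834] [0.063 0.054] 79.2 [167. 162. 163.]
[0.6111 0.5595] [0.049 0.044] 9.2 [166.  91. 114.]
[0.463  0.2612] [0.061 0.117] -1.3 [160. 156. 156.]
[0.4837 0.3811] [0.057 0.06 ] -6.9 [162. 156. 157.]
[0.4183 0.3911] [0.058 0.047] 79.1 [158. 153. 153.]
[ 0.6511 -0.0364] [0.032 0.271] 0.0936 [251 181  77  10]
[ 0.6461 -0.2031] [0.015 0.045] 0.083 [329 185  13   5]
[0.6283 0.4124] [0.042 0.018] 0.0976 [156 189  10  15]
[0.6409 0.2779] [0.011 0.011] 0.0957 [199 190   5   5]
[0.4647 0.2619] [0.011 0.007] 0.0969 [205 240   5   4]
[0.4536 0.384 ] [0.011 0.011] 0.0964 [170 244   4   4]
[ 0.45460245 -0.26426855  0.21268506] [ 3.14128037e+00 -1.14809586e-03  1.67428687e+00]
```

View pics/t5.png

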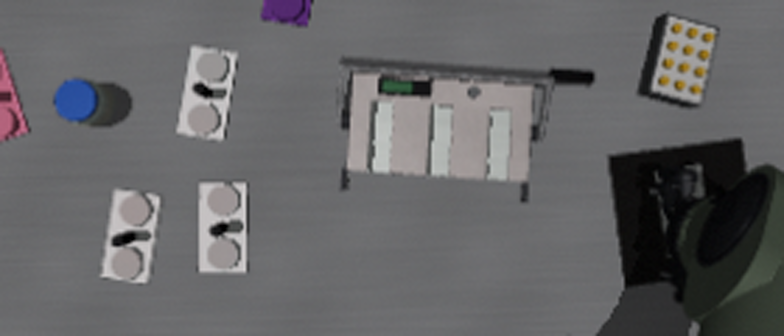

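The fulls are unmoved, the mat is partly hidden by the arm, and all the bays are empty with the bail at the back. Fly to the first full carrier, at (0.465, 0.262).

Request:
apply_moves(linear=[[0.3, 0.02, 0], [0.6, 0.04, 0], [0.8, 0.1, 0], [1, 0.13, 0], [1, 0.13, 0]], delta_rot=[[0, 0, 0], [0, 0, 0], [0, 0, 0], [0, 0, 0], [0, 0, 0]])

```text
clock: 16.6
position: [0.4578, -0.1637, 0.2122]
tool_rot: [-3.141, -0.001, 1.674]
force: [-0.3, 0.9, 0.8]
grip_width: 0.0855
finger_force: 0.0
```

Request:
apply_moves(linear=[[0.3, 0.02, 0], [0.6, 0.04, 0], [0.8, 0.1, 0], [1, 0.13, 0], [1, 0.13, 0]], delta_rot=[[0, 0, 0], [0, 0, 0], [0, 0, 0], [0, 0, 0], [0, 0, 0]])

```text
clock: 17.02
position: [0.4609, -0.0631, 0.2123]
tool_rot: [-3.141, -0.001, 1.674]
force: [0.6, -0.1, 0.1]
grip_width: 0.0857
finger_force: 0.0
```

Request:
apply_moves(linear=[[0.3, 0.02, 0], [0.6, 0.04, 0], [0.8, 0.1, 0], [1, 0.13, 0], [1, 0.13, 0]], delta_rot=[[0, 0, 0], [0, 0, 0], [0, 0, 0], [0, 0, 0], [0, 0, 0]])

```text
clock: 17.43
position: [0.4639, 0.0377, 0.2123]
tool_rot: [-3.141, -0.0, 1.674]
force: [0.4, 0.7, -0.3]
grip_width: 0.0851
finger_force: 0.0
```

Request:
apply_moves(linear=[[0.3, 0.02, 0], [0.6, 0.04, 0], [0.8, 0.1, 0], [1, 0.13, 0], [1, 0.13, 0]], delta_rot=[[0, 0, 0], [0, 0, 0], [0, 0, 0], [0, 0, 0], [0, 0, 0]])

```text
clock: 17.85
position: [0.4669, 0.1384, 0.2123]
tool_rot: [-3.141, -0.0, 1.673]
force: [-0.5, 1.7, 0.2]
grip_width: 0.0859
finger_force: 0.0
```

Request:
apply_moves(linear=[[0.3, 0.02, 0], [0.6, 0.04, 0], [0.8, 0.1, 0], [1, 0.12, 0], [1, 0.12, 0]], delta_rot=[[0, 0, 0.06], [0, 0, 0.06], [0, 0, 0.06], [0, 0, 0.06], [0, 0, 0.06]])

```text
clock: 18.27
position: [0.4687, 0.2391, 0.2122]
tool_rot: [-3.141, -0.0, 1.548]
force: [-0.4, 1.1, 0.5]
grip_width: 0.0851
finger_force: 0.0
```

Request:
apply_moves(linear=[[0.2, 0, 0], [0.2, 0, 0], [0.2, 0, 0], [0.2, 0, 0], [0.2, 0, 0]], delta_rot=[[0, 0, 0], [0, 0, 0], [0, 0, 0], [0, 0, 0], [0, 0, 0]])

```text
clock: 18.68
position: [0.469, 0.2555, 0.2127]
tool_rot: [3.142, 0.0, 1.544]
force: [-0.1, -1.4, -0.1]
grip_width: 0.0856
finger_force: 0.0
```

```bash
cat > look.py <<'E'
from h import *
import sys
s,p,d=grab("wrist");P=cloud("wrist",d,s)
t=s["position"];print(np.round(t,4),np.round(s["tool_rot"],4))
for r in stemtop(P):
    if np.hypot(*(r[0]-t[:2]))<.2: print(*r,"tool delta",totool(np.r_[r[0],.0597-.002+.002]-t,s).round(4))
for r in plates(p,P): print(*r)
E
python3 look.py
```

```text
[0.469  0.2555 0.2127] [3.1416e+00 5.0000e-04 1.5437e+00]
[0.4516 0.3834] [0.015 0.015] 0.095 [223  39  18  20] tool delta [ 0.1275 -0.0209  0.153 ]
[0.6405 0.2767] [0.016 0.015] 0.0949 [418 155  17  16] tool delta [0.0259 0.1708 0.153 ]
[0.4611 0.2601] [0.015 0.015] 0.0947 [240 176  16  15] tool delta [ 0.0045 -0.008   0.153 ]
[0.6117 0.4175] [0.019 0.054] -53.6 [78. 80. 78.]
[0.4515 0.3836] [0.065 0.121] -10.5 [189. 191. 189.]
[0.6408 0.277 ] [0.064 0.121] -10.6 [158. 161. 159.]
[0.4608 0.2601] [0.064 0.12 ] -1.7 [170. 174. 172.]
[0.7686 0.164 ] [0.065 0.074] -9.5 [ 80.  45. 103.]
[0.5423 0.0927] [0.009 0.073] -8.2 [85. 83. 83.]
[0.5663 0.0112] [0.005 0.082] -3.5 [83. 81. 80.]
```

Wrist measurements are crisp (plates 64×120 mm, stem tops 95 mm). Descend on carrier A.

Request:
apply_moves(linear=[[0.04, -0.08, 0.2], [0.04, -0.08, 0.4], [0.04, -0.08, 0.6], [0.04, -0.08, 0.8], [0.04, -0.08, 0.8]], delta_rot=[[0, 0, 0], [0, 0, 0], [0, 0, 0], [0, 0, 0], [0, 0, 0]], gripper=0.3)

```text
clock: 19.15
position: [0.4594, 0.2598, 0.13]
tool_rot: [-3.138, 0.003, 1.545]
force: [-0.4, -1.5, -1.7]
grip_width: 0.0554
finger_force: 0.0
```

Request:
apply_moves(linear=[[0, 0, 0.2], [0, 0, 0.4], [0, 0, 0.6], [0, 0, 0.73], [0, 0, 0.73]], delta_rot=[[0, 0, 0], [0, 0, 0], [0, 0, 0], [0, 0, 0], [0, 0, 0]])

```text
clock: 19.57
position: [0.4601, 0.2603, 0.0586]
tool_rot: [-3.14, 0.002, 1.545]
force: [-0.6, -0.9, 0.0]
grip_width: 0.0558
finger_force: 0.0
```

Request:
apply_moves(linear=[[0, 0, 0], [0, 0, 0], [0, 0, 0], [0, 0, 0], [0, 0, 0]], delta_rot=[[0, 0, 0], [0, 0, 0], [0, 0, 0], [0, 0, 0], [0, 0, 0]], gripper=-1, force=80)

```text
clock: 19.98
position: [0.4612, 0.2615, 0.061]
tool_rot: [3.14, -0.001, 1.545]
force: [-0.4, -1.4, 10.3]
grip_width: 0.0139
finger_force: 77.8
```

Request:
apply_moves(linear=[[0, 0, 0], [0, 0, 0], [0, 0, 0], [0, 0, 0], [0, 0, 0]], delta_rot=[[0, 0, 0], [0, 0, 0], [0, 0, 0], [0, 0, 0], [0, 0, 0]])

```text
clock: 20.4
position: [0.4612, 0.2615, 0.061]
tool_rot: [3.14, -0.001, 1.545]
force: [-0.3, -1.7, 8.9]
grip_width: 0.0141
finger_force: 77.8
```

Request:
apply_moves(linear=[[0, 0, -0.02], [0, 0, -0.04], [0, 0, -0.06], [0, 0, -0.08], [0, 0, -0.08]], delta_rot=[[0, 0, 0], [0, 0, 0], [0, 0, 0], [0, 0, 0], [0, 0, 0]])

```text
clock: 20.82
position: [0.4607, 0.2613, 0.0683]
tool_rot: [3.141, -0.0, 1.545]
force: [0.5, 0.5, -2.1]
grip_width: 0.014
finger_force: 77.9
```

Request:
apply_moves(linear=[[-0.15, -0.1, 0], [-0.35, -0.2, 0], [-0.6, -0.25, 0], [-0.85, -0.25, 0], [-0.9, -0.25, 0]], delta_rot=[[0, 0, 0], [0, 0, 0], [0, 0, 0], [0, 0, 0], [0, 0, 0]])

```text
clock: 21.23
position: [0.4328, 0.168, 0.0679]
tool_rot: [-3.141, 0.002, 1.542]
force: [0.6, -0.4, -3.8]
grip_width: 0.0142
finger_force: 78.2
```

Request:
apply_moves(linear=[[-0.25, 0, 0], [-0.5, 0, 0], [-0.75, -0.02, 0], [-0.95, -0.02, 0], [-0.95, -0.02, 0]], delta_rot=[[0, 0, 0], [0, 0, 0], [0, 0, 0], [0, 0, 0], [0, 0, 0]])

```text
clock: 21.65
position: [0.4287, 0.0733, 0.0679]
tool_rot: [-3.141, 0.001, 1.541]
force: [-0.2, -0.6, -2.9]
grip_width: 0.014
finger_force: 78.2
```

Request:
apply_moves(linear=[[-0.25, 0, 0], [-0.5, 0, 0], [-0.75, -0.02, 0], [-0.95, -0.02, 0], [-0.95, -0.02, 0]], delta_rot=[[0, 0, 0], [0, 0, 0], [0, 0, 0], [0, 0, 0], [0, 0, 0]])

```text
clock: 22.07
position: [0.4244, -0.0213, 0.068]
tool_rot: [3.141, 0.001, 1.541]
force: [-0.2, -0.6, -2.7]
grip_width: 0.0139
finger_force: 78.2
```

Request:
apply_moves(linear=[[-0.2, 0, 0], [-0.4, 0, 0], [-0.6, 0, 0], [-0.77, 0, 0], [-0.77, 0, 0]], delta_rot=[[0, 0, 0.01], [0, 0, 0.02], [0, 0, 0.033], [0, 0, 0.033], [0, 0, 0.033]])

```text
clock: 22.48
position: [0.4227, -0.0975, 0.0679]
tool_rot: [3.141, 0.001, 1.473]
force: [-0.7, -1.0, -2.1]
grip_width: 0.0141
finger_force: 78.2
```

```bash
cat > pos.py <<'E'
from h import *
import sys
b=int(sys.argv[1]);s=monitor.observe();t=np.array(s["position"])
psi=np.radians(-5.5);X=np.array([np.cos(psi),np.sin(psi)]);Y=np.array([-X[1],X[0]])
print("tcp",t.round(4),np.round(s["tool_rot"],4),"f",np.round(s["force"],1),"w",s["grip_width"])
x,y=t[:2]@X-.5877,t[:2]@Y-.0236
print("warmer xy",round(x,4),round(y,4),"lateral err to bay",round(y-(.078,0,-.078)[b],4),"yaw err deg",round(np.degrees(s["tool_rot"][2])-84.5,2))
s,p,d=grab("wrist");P=cloud("wrist",d,s)
save(p,"in%d"%b,None,1.5)
for r in plates(p,P):
    if np.hypot(*(r[0]-t[:2]))<.08: print(*r)
E
python3 pos.py 2
```

```text
tcp [ 0.4227 -0.0975  0.0679] [3.1410e+00 1.0000e-03 1.4729e+00] f [-0.7 -1.  -2.1] w 0.014065307556980412
warmer xy -0.1576 -0.0801 lateral err to bay -0.0021 yaw err deg -0.11
[ 0.4219 -0.0992] [0.065 0.121] -5.6 [164. 167. 165.]
```

View pics/in2.png

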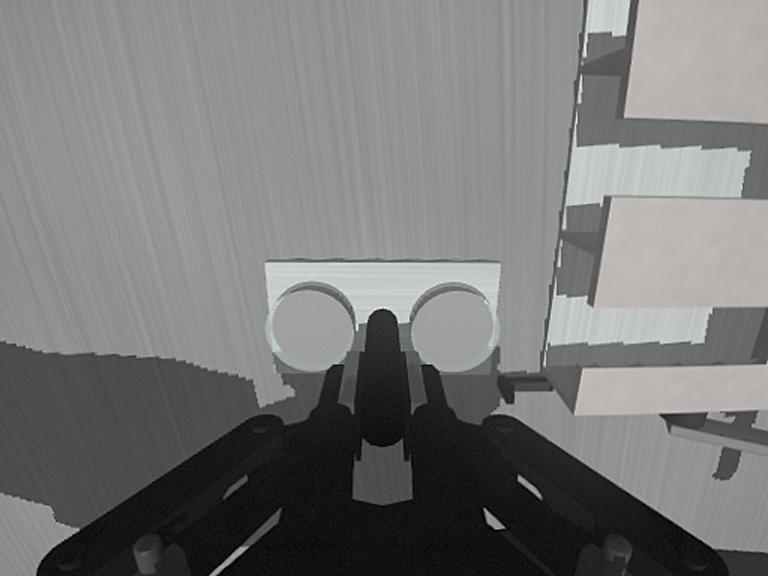

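The carrier (rows 260–375) looks slightly low against the bay opening (about rows 237–370), so I'll check the rails by depth before entering.

Run:
```python
from h import *
s,p,d=grab("wrist");P=cloud("wrist",d,s);psi=np.radians(-5.5);X=np.array([np.cos(psi),np.sin(psi)]);Y=np.array([-X[1],X[0]])
x=P[...,:2]@X-.5877;y=P[...,:2]@Y-.0236;z=P[...,2]
m=(z>.012)&(z<.037)&(x>-.09)&(x<.0)
h,e=np.histogram(y[m],bins=np.arange(-.15,.13,.004));print([(round(a,3),int(b)) for a,b in zip(e,h) if b])
m=(z>.001)&(z<.007)&(x>-.063)&(x<-.0)
h,e=np.histogram(y[m],bins=np.arange(-.15,.13,.004));print("floor",[(round(a,3),int(b)) for a,b in zip(e,h) if b])
m=(z>.043)&(z<.049)&(x>-.07);
print("cover min x",np.percentile(x[m],1),"min y",np.percentile(y[m&(x<-.02)],1))
h,e=np.histogram(y[m&(x>-.05)&(x<-.03)],bins=np.arange(-.15,.13,.004));print("cover",[(round(a,3),int(b)) for a,b in zip(e,h) if b])
m=(z>.02)&(z<.045)&(x<-.067)&(y<-.115)&(x>-.1);print("catch",x[m].min() if m.any() else 0,np.median(y[m]),np.median(z[m]))
m=(z>.005)&(z<.016)&(abs(x+.158)<.06)&(abs(y+.08)<.04);print("plate y",np.percentile(y[m],[.5,99.5]),np.percentile(x[m],[.5,99.5]))
```

```text
[(np.float64(-0.138), 6), (np.float64(-0.134), 3), (np.float64(-0.13), 10), (np.float64(-0.126), 65), (np.float64(-0.122), 170), (np.float64(-0.118), 220), (np.float64(-0.114), 16), (np.float64(-0.042), 59), (np.float64(-0.038), 116), (np.float64(0.034), 115), (np.float64(0.038), 118)]
floor [(np.float64(-0.118), 44), (np.float64(-0.114), 238), (np.float64(-0.11), 280), (np.float64(-0.106), 290), (np.float64(-0.102), 298), (np.float64(-0.098), 305), (np.float64(-0.094), 305), (np.float64(-0.09), 305), (np.float64(-0.086), 323), (np.float64(-0.082), 223), (np.float64(-0.078), 88), (np.float64(-0.074), 84), (np.float64(-0.07), 99), (np.float64(-0.066), 96), (np.float64(-0.062), 91), (np.float64(-0.058), 95), (np.float64(-0.054), 101), (np.float64(-0.05), 80), (np.float64(-0.046), 30), (np.float64(-0.038), 95), (np.float64(-0.034), 102), (np.float64(-0.03), 106), (np.float64(-0.026), 117), (np.float64(-0.022), 116), (np.float64(-0.018), 409), (np.float64(-0.014), 433), (np.float64(-0.01), 432), (np.float64(-0.006), 446), (np.float64(-0.002), 442), (np.float64(0.002), 453), (np.float64(0
[... 760 characters left out ...]
.float64(-0.054), 169), (np.float64(-0.05), 167), (np.float64(-0.046), 176), (np.float64(-0.042), 176), (np.float64(-0.038), 185), (np.float64(-0.034), 182), (np.float64(-0.03), 186), (np.float64(-0.026), 198), (np.float64(-0.022), 190), (np.float64(-0.018), 183), (np.float64(0.014), 159), (np.float64(0.018), 234), (np.float64(0.022), 237), (np.float64(0.026), 239), (np.float64(0.03), 244), (np.float64(0.034), 249), (np.float64(0.038), 254), (np.float64(0.042), 259), (np.float64(0.046), 260), (np.float64(0.05), 253), (np.float64(0.054), 272), (np.float64(0.058), 99)]
catch -0.09340721053323586 -0.1200133573042237 0.02564403753476438
plate y [-0.11196444 -0.0480764 ] [-0.21759314 -0.09897454]
```

The rails sit at ±0.039 as modelled, so I only need a 2 mm correction. Slide in.

Request:
apply_moves(linear=[[0.02, 0.1, 0], [0.02, 0.25, 0], [0.02, 0.45, 0], [0.02, 0.65, 0], [0.02, 0.8, 0]], delta_rot=[[0, 0, 0], [0, 0, 0], [0, 0, 0], [0, 0, 0], [0, 0, 0]])

```text
clock: 23.0
position: [0.5049, -0.099, 0.0679]
tool_rot: [3.141, -0.0, 1.478]
force: [-0.6, -0.2, -3.1]
grip_width: 0.014
finger_force: 78.2
```

Request:
apply_moves(linear=[[0, 0.15, 0], [0, 0.3, 0], [0, 0.45, 0], [0, 0.6, 0], [0, 0.7, 0]], delta_rot=[[0, 0, 0], [0, 0, 0], [0, 0, 0], [0, 0, 0], [0, 0, 0]])

```text
clock: 23.42
position: [0.5743, -0.1054, 0.0677]
tool_rot: [3.141, -0.0, 1.478]
force: [-0.2, 0.5, -3.1]
grip_width: 0.0139
finger_force: 78.2
```

Request:
apply_moves(linear=[[0, 0.02, 0.01], [0, 0.04, 0.01], [0, 0.06, 0.01], [0, 0.08, 0.01], [0, 0.08, 0.01]], delta_rot=[[0, 0, 0], [0, 0, 0], [0, 0, 0], [0, 0, 0], [0, 0, 0]])

```text
clock: 23.83
position: [0.5801, -0.1077, 0.0669]
tool_rot: [3.141, -0.0, 1.476]
force: [0.1, -0.7, -2.6]
grip_width: 0.0139
finger_force: 78.3
```

```bash
python3 pos.py 2
```

```text
tcp [ 0.5801 -0.1077  0.0669] [ 3.1415e+00 -1.0000e-04  1.4764e+00] f [ 0.1 -0.7 -2.6] w 0.013855494875052414
warmer xy 0.0001 -0.0752 lateral err to bay 0.0028 yaw err deg 0.09
[ 0.543  -0.1211] [0.042 0.06 ] -5.3 [142. 144. 143.]
[ 0.5961 -0.121 ] [0.032 0.025] 85.8 [136. 138. 137.]
```

Request:
apply_moves(linear=[[-0.02, 0.01, 0.01], [-0.02, 0.015, 0.015], [-0.02, 0.02, 0.015], [-0.02, 0.025, 0.015], [-0.02, 0.03, 0.015]], delta_rot=[[0, 0, 0], [0, 0, 0], [0, 0, 0], [0, 0, 0], [0, 0, 0]])

```text
clock: 24.3
position: [0.5828, -0.1101, 0.0653]
tool_rot: [-3.142, -0.0, 1.476]
force: [-1.9, -0.3, -1.5]
grip_width: 0.0139
finger_force: 78.4
```

Request:
apply_moves(linear=[[0, 0.005, 0], [0, 0.01, 0], [0, 0.01, 0], [0, 0.01, 0], [0, 0.01, 0]], delta_rot=[[0, 0, 0], [0, 0, 0], [0, 0, 0], [0, 0, 0], [0, 0, 0]])

```text
clock: 24.72
position: [0.5831, -0.1103, 0.0652]
tool_rot: [-3.14, 0.0, 1.476]
force: [-4.4, 0.1, 1.0]
grip_width: 0.0138
finger_force: 78.9
```

Request:
apply_moves(linear=[[0, 0.005, 0], [0, 0.01, 0], [0, 0.01, 0], [0, 0.01, 0], [0, 0.01, 0]], delta_rot=[[0, 0, 0], [0, 0, 0], [0, 0, 0], [0, 0, 0], [0, 0, 0]])

```text
clock: 25.13
position: [0.5833, -0.1104, 0.0653]
tool_rot: [-3.139, -0.0, 1.476]
force: [-11.5, 0.6, 8.4]
grip_width: 0.0141
finger_force: 79.7
```

Carrier A is hard against the stop. Release and fly to B.

Request:
apply_moves(linear=[[0, -0.012, 0], [0, -0.012, 0], [0, -0.012, 0], [0, -0.012, 0], [0, -0.012, 0]], delta_rot=[[0, 0, 0], [0, 0, 0], [0, 0, 0], [0, 0, 0], [0, 0, 0]], gripper=0.18)

```text
clock: 25.55
position: [0.5839, -0.1102, 0.0654]
tool_rot: [3.141, 0.0, 1.476]
force: [0.4, -0.5, -0.6]
grip_width: 0.0506
finger_force: 0.0
```

Request:
apply_moves(linear=[[0, 0, -0.2], [0, 0, -0.5], [0, 0, -0.8], [0, 0, -1], [0, 0, -1]], delta_rot=[[0, 0, 0], [0, 0, 0], [0, 0, 0], [0, 0, 0], [0, 0, 0]])

```text
clock: 25.97
position: [0.5856, -0.1106, 0.1695]
tool_rot: [3.136, -0.0, 1.476]
force: [0.8, -0.0, 0.8]
grip_width: 0.0504
finger_force: 0.0
```

Request:
apply_moves(linear=[[0.2, -0.1, -0.2], [0.5, -0.2, -0.4], [0.8, -0.3, -0.4], [0.96, -0.36, -0.4], [0.96, -0.36, -0.4]], delta_rot=[[0, 0, 0], [0, 0, 0], [0, 0, 0], [0, 0, 0], [0, 0, 0]])

```text
clock: 26.38
position: [0.5563, -0.0069, 0.2053]
tool_rot: [-3.141, -0.002, 1.481]
force: [-0.8, 1.1, -0.3]
grip_width: 0.0506
finger_force: 0.0
```

Request:
apply_moves(linear=[[0.2, -0.1, 0], [0.5, -0.2, 0], [0.8, -0.3, 0], [0.96, -0.36, 0], [0.96, -0.36, 0]], delta_rot=[[0, 0, 0], [0, 0, 0], [0, 0, 0], [0, 0, 0], [0, 0, 0]])

```text
clock: 26.8
position: [0.5293, 0.0914, 0.2049]
tool_rot: [-3.141, -0.001, 1.481]
force: [-0.1, -0.4, -0.3]
grip_width: 0.0503
finger_force: 0.0
```

Request:
apply_moves(linear=[[0.2, -0.1, 0], [0.5, -0.2, 0], [0.8, -0.3, 0], [0.96, -0.36, 0], [0.96, -0.36, 0]], delta_rot=[[0, 0, 0], [0, 0, 0], [0, 0, 0], [0, 0, 0], [0, 0, 0]])

```text
clock: 27.22
position: [0.5025, 0.1899, 0.2049]
tool_rot: [-3.141, -0.001, 1.48]
force: [-0.1, 0.7, -0.4]
grip_width: 0.0504
finger_force: 0.0
```

Request:
apply_moves(linear=[[0.2, -0.1, 0], [0.5, -0.2, 0], [0.8, -0.3, 0], [0.96, -0.36, 0], [0.96, -0.36, 0]], delta_rot=[[0, 0, 0], [0, 0, 0], [0, 0, 0], [0, 0, 0], [0, 0, 0]])

```text
clock: 27.63
position: [0.4758, 0.2885, 0.2049]
tool_rot: [-3.141, -0.001, 1.48]
force: [-0.6, 0.4, 0.5]
grip_width: 0.0503
finger_force: 0.0
```

Request:
apply_moves(linear=[[0.2, -0.1, 0], [0.5, -0.2, 0], [0.8, -0.3, 0], [0.95, -0.34, 0], [0.95, -0.34, 0]], delta_rot=[[0, 0, 0.042], [0, 0, 0.042], [0, 0, 0.042], [0, 0, 0.042], [0, 0, 0.042]])

```text
clock: 28.05
position: [0.4511, 0.3858, 0.2048]
tool_rot: [-3.141, -0.0, 1.391]
force: [-1.1, 1.0, -0.4]
grip_width: 0.0505
finger_force: 0.0
```

```bash
python3 look.py
python3 - <<'E'
from h import *
s,p,d=grab("top");P=cloud("top",d)
for r in stemtop(P,.08):
    if .35<r[0][0]<.7 and abs(r[0][1])<.5: print(*r[:3])
E
```

```text
[0.4511 0.3858 0.2048] [-3.1411e+00 -5.0000e-04  1.3915e+00]
[0.6139 0.4326] [0.024 0.048] 0.1021 [409  82  32  58] tool delta [0.075  0.1519 0.145 ]
[0.4511 0.3838] [0.015 0.015] 0.0948 [248 184  16  16] tool delta [-0.0021  0.0004  0.1451]
[0.6247 0.5338] [0.034 0.085] -8.0 [176. 104. 126.]
[0.609  0.4344] [0.055 0.021] 77.2 [94. 97. 94.]
[0.4513 0.3841] [0.063 0.12 ] -10.3 [178. 182. 179.]
[0.6405 0.2772] [0.064 0.121] -10.1 [159. 162. 160.]
[0.769  0.1647] [0.066 0.074] -10.9 [ 78.  39. 102.]
[0.5549 0.0905] [0.004 0.026] -3.5 [104. 101.  99.]
[ 0.7835 -0.0116] [0.031 0.019] 44.0 [104. 105. 103.]
[0.5763 0.0096] [0.005 0.057] -5.6 [87. 84. 83.]
[ 0.6512 -0.0343] [0.032 0.267] 0.0936
[0.6267 0.4122] [0.038 0.019] 0.096
[0.641  0.2779] [0.011 0.011] 0.0967
[ 0.5849 -0.1108] [0.011 0.015] 0.0991
[ 0.4657 -0.3631] [0.014 0.016] 0.0993
[0.4538 0.3852] [0.01  0.008] 0.0981
```

B unmoved, A home (0.585, −0.111), empty on the mat. Grasp B and carry it to the bay 1 entry.

Request:
apply_moves(linear=[[-0.02, 0, 0.2], [-0.02, 0, 0.4], [-0.02, 0, 0.6], [-0.02, 0, 0.8], [-0.02, 0, 0.8]], delta_rot=[[0, 0, 0], [0, 0, 0], [0, 0, 0], [0, 0, 0], [0, 0, 0]])

```text
clock: 28.57
position: [0.4511, 0.3783, 0.1222]
tool_rot: [-3.139, 0.005, 1.386]
force: [-0.8, -1.1, -0.2]
grip_width: 0.0505
finger_force: 0.0
```

Request:
apply_moves(linear=[[0, 0, 0.2], [0, 0, 0.4], [0, 0, 0.55], [0, 0, 0.64], [0, 0, 0.64]], delta_rot=[[0, 0, 0], [0, 0, 0], [0, 0, 0], [0, 0, 0], [0, 0, 0]])

```text
clock: 28.98
position: [0.4515, 0.3801, 0.0606]
tool_rot: [-3.141, 0.002, 1.387]
force: [0.1, -0.0, 0.2]
grip_width: 0.0503
finger_force: 0.0
```

Request:
apply_moves(linear=[[0, 0, 0], [0, 0, 0], [0, 0, 0], [0, 0, 0], [0, 0, 0]], delta_rot=[[0, 0, 0], [0, 0, 0], [0, 0, 0], [0, 0, 0], [0, 0, 0]], gripper=-1, force=80)

```text
clock: 29.4
position: [0.4518, 0.3818, 0.0627]
tool_rot: [3.141, -0.001, 1.388]
force: [-1.2, -2.1, 9.2]
grip_width: 0.0142
finger_force: 77.8
```

Request:
apply_moves(linear=[[0, 0, 0], [0, 0, 0], [0, 0, 0], [0, 0, 0], [0, 0, 0]], delta_rot=[[0, 0, 0], [0, 0, 0], [0, 0, 0], [0, 0, 0], [0, 0, 0]])

```text
clock: 29.82
position: [0.4518, 0.3817, 0.0627]
tool_rot: [3.141, -0.001, 1.388]
force: [-1.0, -2.5, 8.6]
grip_width: 0.014
finger_force: 77.8
```

Request:
apply_moves(linear=[[0, 0, -0.02], [0, 0, -0.04], [0, 0, -0.06], [0, 0, -0.07], [0, 0, -0.07]], delta_rot=[[0, 0, 0], [0, 0, 0], [0, 0, 0], [0, 0, 0], [0, 0, 0]])

```text
clock: 30.23
position: [0.4514, 0.3816, 0.0687]
tool_rot: [3.141, -0.0, 1.388]
force: [-0.1, 1.1, -2.6]
grip_width: 0.0138
finger_force: 77.9
```

Request:
apply_moves(linear=[[-0.15, -0.05, 0], [-0.35, -0.05, 0], [-0.6, -0.05, 0], [-0.82, -0.05, 0], [-0.82, -0.05, 0]], delta_rot=[[0, 0, -0.01], [0, 0, -0.02], [0, 0, -0.03], [0, 0, -0.04], [0, 0, -0.04]])

```text
clock: 30.65
position: [0.431, 0.2972, 0.0682]
tool_rot: [-3.141, 0.003, 1.47]
force: [1.1, -0.3, -1.8]
grip_width: 0.014
finger_force: 78.2
```

Request:
apply_moves(linear=[[-0.2, 0.02, 0], [-0.4, 0.04, 0], [-0.6, 0.06, 0], [-0.8, 0.07, 0], [-0.8, 0.07, 0]], delta_rot=[[0, 0, 0], [0, 0, 0], [0, 0, 0], [0, 0, 0], [0, 0, 0]])

```text
clock: 31.07
position: [0.4305, 0.2176, 0.0683]
tool_rot: [-3.141, 0.002, 1.468]
force: [1.4, -1.1, -2.1]
grip_width: 0.0142
finger_force: 78.2
```

Request:
apply_moves(linear=[[-0.2, 0.02, 0], [-0.4, 0.04, 0], [-0.6, 0.06, 0], [-0.8, 0.07, 0], [-0.8, 0.07, 0]], delta_rot=[[0, 0, 0], [0, 0, 0], [0, 0, 0], [0, 0, 0], [0, 0, 0]])

```text
clock: 31.48
position: [0.4295, 0.1377, 0.0683]
tool_rot: [-3.141, 0.002, 1.468]
force: [0.6, -1.5, -1.9]
grip_width: 0.0138
finger_force: 78.2
```

Request:
apply_moves(linear=[[-0.2, 0.02, 0], [-0.4, 0.04, 0], [-0.6, 0.06, 0], [-0.8, 0.07, 0], [-0.8, 0.07, 0]], delta_rot=[[0, 0, 0], [0, 0, 0], [0, 0, 0], [0, 0, 0], [0, 0, 0]])

```text
clock: 31.9
position: [0.4286, 0.0578, 0.0684]
tool_rot: [-3.141, 0.001, 1.468]
force: [-0.8, -1.0, -2.9]
grip_width: 0.0145
finger_force: 78.2
```

Request:
apply_moves(linear=[[-0.2, 0.02, 0], [-0.4, 0.04, 0], [-0.6, 0.06, 0], [-0.8, 0.07, 0], [-0.8, 0.07, 0]], delta_rot=[[0, 0, 0], [0, 0, 0], [0, 0, 0], [0, 0, 0], [0, 0, 0]])

```text
clock: 32.32
position: [0.4278, -0.0223, 0.0684]
tool_rot: [3.142, 0.001, 1.468]
force: [-0.8, -0.9, -2.4]
grip_width: 0.0137
finger_force: 78.2
```

```bash
python3 pos.py 1
```

```text
tcp [ 0.4278 -0.0223  0.0684] [3.1416e+00 1.1000e-03 1.4683e+00] f [-0.8 -0.9 -2.4] w 0.013683744333926905
warmer xy -0.1598 -0.0048 lateral err to bay -0.0048 yaw err deg -0.38
[ 0.427  -0.0204] [0.065 0.121] -6.2 [157. 160. 158.]
```

Request:
apply_moves(linear=[[0.035, 0.05, -0.01], [0.035, 0.2, -0.01], [0.035, 0.4, -0.01], [0.035, 0.6, -0.01], [0.035, 0.8, -0.01]], delta_rot=[[0, 0, -0.005], [0, 0, -0.005], [0, 0, -0.005], [0, 0, -0.005], [0, 0, -0.005]])

```text
clock: 32.78
position: [0.5093, -0.0221, 0.0695]
tool_rot: [3.141, -0.0, 1.485]
force: [-0.2, -0.5, -1.8]
grip_width: 0.0142
finger_force: 78.6
```

Request:
apply_moves(linear=[[0, 0.15, 0], [0, 0.3, 0], [0, 0.45, 0], [0, 0.6, 0], [0, 0.7, 0]], delta_rot=[[0, 0, 0], [0, 0, 0], [0, 0, 0], [0, 0, 0], [0, 0, 0]])

```text
clock: 33.2
position: [0.5791, -0.0283, 0.0693]
tool_rot: [3.141, -0.0, 1.485]
force: [-1.7, -1.6, -1.4]
grip_width: 0.014
finger_force: 78.6
```

Request:
apply_moves(linear=[[0, 0.02, 0.01], [0, 0.04, 0.02], [0, 0.06, 0.02], [0, 0.08, 0.02], [0, 0.08, 0.02]], delta_rot=[[0, 0, 0], [0, 0, 0], [0, 0, 0], [0, 0, 0], [0, 0, 0]])

```text
clock: 33.62
position: [0.5855, -0.0303, 0.0674]
tool_rot: [3.141, -0.0, 1.483]
force: [0.1, -0.0, -2.4]
grip_width: 0.0139
finger_force: 78.6
```

```bash
python3 pos.py 1
```

```text
tcp [ 0.5855 -0.0303  0.0674] [ 3.1415e+00 -2.0000e-04  1.4831e+00] f [ 0.1 -0.  -2.4] w 0.013899434298495984
warmer xy -0.0019 0.0024 lateral err to bay 0.0024 yaw err deg 0.47
[ 0.5481 -0.042 ] [0.039 0.056] -4.9 [144. 147. 146.]
[ 0.6044 -0.0454] [0.036 0.025] 88.9 [137. 139. 138.]
```

Needs ~5 mm more; creep against the stop.

Request:
apply_moves(linear=[[-0.015, 0.01, 0.005], [-0.015, 0.02, 0.007], [-0.015, 0.03, 0.007], [-0.015, 0.04, 0.007], [-0.015, 0.045, 0.007]], delta_rot=[[0, 0, 0], [0, 0, 0], [0, 0, 0], [0, 0, 0], [0, 0, 0]])

```text
clock: 34.08
position: [0.5899, -0.0327, 0.0667]
tool_rot: [3.142, -0.0, 1.482]
force: [-4.3, -0.2, 4.7]
grip_width: 0.0136
finger_force: 79.4
```

Request:
apply_moves(linear=[[0, 0.005, 0], [0, 0.01, 0], [0, 0.015, 0], [0, 0.015, 0], [0, 0.015, 0]], delta_rot=[[0, 0, 0], [0, 0, 0], [0, 0, 0], [0, 0, 0], [0, 0, 0]])

```text
clock: 34.5
position: [0.5904, -0.0327, 0.0668]
tool_rot: [-3.14, 0.0, 1.482]
force: [-10.0, 0.8, 12.7]
grip_width: 0.0135
finger_force: 80.3
```

Request:
apply_moves(linear=[[0, -0.012, 0], [0, -0.012, 0], [0, -0.012, 0], [0, -0.012, 0], [0, -0.012, 0]], delta_rot=[[0, 0, 0], [0, 0, 0], [0, 0, 0], [0, 0, 0], [0, 0, 0]], gripper=0.18)

```text
clock: 34.92
position: [0.5903, -0.0326, 0.0666]
tool_rot: [3.141, -0.0, 1.483]
force: [0.1, 0.4, 1.4]
grip_width: 0.0507
finger_force: 0.0
```

Request:
apply_moves(linear=[[0, 0, -0.2], [0, 0, -0.5], [0, 0, -0.8], [0, 0, -1], [0, 0, -1]], delta_rot=[[0, 0, 0], [0, 0, 0], [0, 0, 0], [0, 0, 0], [0, 0, 0]])

```text
clock: 35.33
position: [0.5921, -0.0328, 0.1708]
tool_rot: [3.136, -0.001, 1.482]
force: [0.7, -0.1, -0.2]
grip_width: 0.0507
finger_force: 0.0
```

Request:
apply_moves(linear=[[0.2, 0.02, -0.2], [0.4, 0.04, -0.4], [0.6, 0.06, -0.4], [0.78, 0.06, -0.4], [0.78, 0.06, -0.4]], delta_rot=[[0, 0, 0], [0, 0, 0], [0, 0, 0], [0, 0, 0], [0, 0, 0]])

```text
clock: 35.75
position: [0.6031, 0.0488, 0.2064]
tool_rot: [3.141, -0.002, 1.487]
force: [-1.5, 0.4, 0.0]
grip_width: 0.0502
finger_force: 0.0
```

Request:
apply_moves(linear=[[0.3, 0.02, 0], [0.6, 0.04, 0], [0.8, 0.06, 0], [1, 0.06, 0], [1, 0.06, 0]], delta_rot=[[0, 0, 0], [0, 0, 0], [0, 0, 0], [0, 0, 0], [0, 0, 0]])

```text
clock: 36.17
position: [0.6174, 0.148, 0.2058]
tool_rot: [-3.141, -0.002, 1.487]
force: [0.0, 0.9, 0.2]
grip_width: 0.0504
finger_force: 0.0
```

Request:
apply_moves(linear=[[0.3, 0.02, 0], [0.6, 0.04, 0], [0.8, 0.06, 0], [1, 0.08, 0], [1, 0.08, 0]], delta_rot=[[0, 0, 0], [0, 0, 0], [0, 0, 0], [0, 0, 0], [0, 0, 0]])

```text
clock: 36.58
position: [0.6341, 0.2465, 0.2057]
tool_rot: [-3.141, -0.002, 1.486]
force: [-0.2, 0.9, 0.4]
grip_width: 0.0506
finger_force: 0.0
```

Request:
apply_moves(linear=[[0.2, 0, 0], [0.35, 0.02, 0], [0.35, 0.02, 0], [0.35, 0.02, 0], [0.35, 0.02, 0]], delta_rot=[[0, 0, 0.02], [0, 0, 0.043], [0, 0, 0.043], [0, 0, 0.043], [0, 0, 0.043]])

```text
clock: 37.0
position: [0.6397, 0.2758, 0.2062]
tool_rot: [-3.141, 0.001, 1.393]
force: [0.9, -0.6, -0.0]
grip_width: 0.0505
finger_force: 0.0
```

```bash
python3 look.py
```

```text
[0.6397 0.2758 0.2062] [-3.1415e+00  1.0000e-03  1.3925e+00]
[0.6352 0.4165] [0.041 0.026] 0.1025 [197   8  45  44] tool delta [ 0.1378 -0.0294  0.1464]
[0.6411 0.277 ] [0.015 0.015] 0.0948 [249 180  16  16] tool delta [0.0015 0.0012 0.1465]
[0.7926 0.1603] [0.016 0.014] 0.0946 [402 256  15  14] tool delta [-0.0864  0.171   0.1466]
[0.6619 0.0875] [0.007 0.023] 0.0926 [297 322   6  16] tool delta [-0.1813  0.0553  0.1467]
[0.6412 0.2765] [0.064 0.12 ] -10.4 [185. 189. 186.]
[0.7694 0.1646] [0.063 0.071] -11.1 [ 94.  56. 121.]
[0.6388 0.0823] [0.003 0.056] -5.6 [93. 90. 89.]
[0.5613 0.0927] [0.011 0.061] -2.7 [86. 84. 83.]
[0.596  0.0081] [0.003 0.043] -6.8 [85. 82. 81.]
```

Request:
apply_moves(linear=[[0.015, 0.01, 0.2], [0.015, 0.01, 0.4], [0.015, 0.01, 0.6], [0.015, 0.01, 0.8], [0.015, 0.01, 0.8]], delta_rot=[[0, 0, 0], [0, 0, 0], [0, 0, 0], [0, 0, 0], [0, 0, 0]])

```text
clock: 37.47
position: [0.6393, 0.2765, 0.1229]
tool_rot: [-3.138, 0.003, 1.392]
force: [-1.0, -0.7, -0.8]
grip_width: 0.0503
finger_force: 0.0
```

Request:
apply_moves(linear=[[0, 0, 0.2], [0, 0, 0.4], [0, 0, 0.55], [0, 0, 0.65], [0, 0, 0.65]], delta_rot=[[0, 0, 0], [0, 0, 0], [0, 0, 0], [0, 0, 0], [0, 0, 0]])

```text
clock: 37.88
position: [0.6402, 0.2778, 0.0601]
tool_rot: [-3.14, 0.001, 1.392]
force: [0.4, -0.2, 0.4]
grip_width: 0.0502
finger_force: 0.0
```

Request:
apply_moves(linear=[[0, 0, 0], [0, 0, 0], [0, 0, 0], [0, 0, 0], [0, 0, 0]], delta_rot=[[0, 0, 0], [0, 0, 0], [0, 0, 0], [0, 0, 0], [0, 0, 0]], gripper=-1, force=80)

```text
clock: 38.3
position: [0.6415, 0.2787, 0.0629]
tool_rot: [3.14, -0.001, 1.392]
force: [-0.7, -1.6, 8.3]
grip_width: 0.0139
finger_force: 77.9
```

Request:
apply_moves(linear=[[0, 0, 0], [0, 0, 0], [0, 0, 0], [0, 0, 0], [0, 0, 0]], delta_rot=[[0, 0, 0], [0, 0, 0], [0, 0, 0], [0, 0, 0], [0, 0, 0]])

```text
clock: 38.72
position: [0.6415, 0.2787, 0.0629]
tool_rot: [3.14, -0.001, 1.392]
force: [-0.2, -0.6, 7.6]
grip_width: 0.0135
finger_force: 77.9
```

Request:
apply_moves(linear=[[0, 0, -0.02], [0, 0, -0.04], [0, 0, -0.06], [0, 0, -0.08], [0, 0, -0.08]], delta_rot=[[0, 0, 0], [0, 0, 0], [0, 0, 0], [0, 0, 0], [0, 0, 0]])

```text
clock: 39.13
position: [0.641, 0.2786, 0.0701]
tool_rot: [3.141, -0.0, 1.393]
force: [0.4, -0.9, -2.7]
grip_width: 0.0136
finger_force: 77.9
```

Request:
apply_moves(linear=[[-0.04, -0.12, 0], [-0.09, -0.28, 0], [-0.15, -0.45, 0], [-0.22, -0.62, 0], [-0.22, -0.68, 0]], delta_rot=[[0, 0, 0], [0, 0, 0], [0, 0, 0], [0, 0, 0], [0, 0, 0]])

```text
clock: 39.55
position: [0.5678, 0.2681, 0.0695]
tool_rot: [-3.14, 0.001, 1.393]
force: [0.6, 0.6, -3.2]
grip_width: 0.0144
finger_force: 78.2
```

Request:
apply_moves(linear=[[-0.04, -0.12, 0], [-0.09, -0.28, 0], [-0.15, -0.45, 0], [-0.22, -0.62, 0], [-0.22, -0.68, 0]], delta_rot=[[0, 0, 0], [0, 0, 0], [0, 0, 0], [0, 0, 0], [0, 0, 0]])

```text
clock: 39.97
position: [0.4973, 0.2587, 0.0696]
tool_rot: [-3.14, 0.001, 1.393]
force: [0.5, -0.4, -2.4]
grip_width: 0.0143
finger_force: 78.3
```

Request:
apply_moves(linear=[[-0.04, -0.12, 0], [-0.09, -0.28, 0], [-0.15, -0.45, 0], [-0.22, -0.62, 0], [-0.22, -0.68, 0]], delta_rot=[[0, 0, -0.01], [0, 0, -0.02], [0, 0, -0.03], [0, 0, -0.039], [0, 0, -0.039]])

```text
clock: 40.38
position: [0.4267, 0.2492, 0.0696]
tool_rot: [-3.141, 0.001, 1.476]
force: [0.6, -0.5, -2.6]
grip_width: 0.0137
finger_force: 78.4
```

```bash
python3 pos.py 0
```

```text
tcp [0.4267 0.2492 0.0696] [-3.1406e+00  8.0000e-04  1.4756e+00] f [ 0.6 -0.5 -2.6] w 0.01367337578182704
warmer xy -0.1868 0.2654 lateral err to bay 0.1874 yaw err deg 0.05
[0.4256 0.2475] [0.065 0.121] -5.9 [156. 159. 157.]
```

Request:
apply_moves(linear=[[-0.2, 0.02, 0], [-0.4, 0.04, 0], [-0.6, 0.06, 0], [-0.8, 0.09, 0], [-0.93, 0.1, 0]], delta_rot=[[0, 0, 0], [0, 0, 0], [0, 0, 0], [0, 0, 0], [0, 0, 0]])

```text
clock: 40.85
position: [0.4308, 0.1546, 0.0698]
tool_rot: [3.14, 0.0, 1.472]
force: [-0.5, -0.4, -2.0]
grip_width: 0.0137
finger_force: 78.4
```

Request:
apply_moves(linear=[[-0.25, 0.02, 0], [-0.5, 0.04, 0], [-0.7, 0.06, 0], [-0.93, 0.1, 0], [-0.93, 0.1, 0]], delta_rot=[[0, 0, 0], [0, 0, 0], [0, 0, 0], [0, 0, 0], [0, 0, 0]])

```text
clock: 41.27
position: [0.4317, 0.0586, 0.0697]
tool_rot: [3.141, 0.001, 1.469]
force: [0.1, -0.9, -2.8]
grip_width: 0.0141
finger_force: 78.4
```

```bash
python3 pos.py 0
```

```text
tcp [0.4317 0.0586 0.0697] [3.1407e+00 1.4000e-03 1.4690e+00] f [ 0.1 -0.9 -2.8] w 0.014099466664725967
warmer xy -0.1636 0.0761 lateral err to bay -0.0019 yaw err deg -0.33
[0.4306 0.0567] [0.065 0.121] -6.4 [157. 161. 159.]
```

Request:
apply_moves(linear=[[0.025, 0.05, 0], [0.025, 0.2, 0], [0.025, 0.4, 0], [0.025, 0.6, 0], [0.025, 0.8, 0]], delta_rot=[[0, 0, -0.005], [0, 0, -0.005], [0, 0, -0.005], [0, 0, -0.005], [0, 0, -0.005]])

```text
clock: 41.73
position: [0.5122, 0.0588, 0.0697]
tool_rot: [3.141, -0.001, 1.487]
force: [-0.1, -0.3, -2.6]
grip_width: 0.014
finger_force: 78.4
```

Request:
apply_moves(linear=[[0, 0.15, 0], [0, 0.3, 0], [0, 0.45, 0], [0, 0.6, 0], [0, 0.72, 0]], delta_rot=[[0, 0, 0], [0, 0, 0], [0, 0, 0], [0, 0, 0], [0, 0, 0]])

```text
clock: 42.15
position: [0.5839, 0.0527, 0.0696]
tool_rot: [3.141, -0.001, 1.486]
force: [0.2, 0.2, -2.5]
grip_width: 0.014
finger_force: 78.4
```

Request:
apply_moves(linear=[[0, 0.02, 0.01], [0, 0.04, 0.02], [0, 0.06, 0.02], [0, 0.08, 0.02], [0, 0.08, 0.02]], delta_rot=[[0, 0, 0], [0, 0, 0], [0, 0, 0], [0, 0, 0], [0, 0, 0]])

```text
clock: 42.57
position: [0.59, 0.0509, 0.0677]
tool_rot: [3.142, -0.0, 1.485]
force: [-0.9, -0.7, -2.6]
grip_width: 0.0141
finger_force: 78.4
```

```bash
python3 pos.py 0
```

```text
tcp [0.59   0.0509 0.0677] [ 3.1415 -0.      1.4851] f [-0.9 -0.7 -2.6] w 0.014080991940440005
warmer xy -0.0053 0.0836 lateral err to bay 0.0056 yaw err deg 0.59
[0.5465 0.094 ] [0.007 0.081] -6.5 [86. 85. 85.]
[0.6379 0.0825] [0.001 0.057] -5.5 [107. 105. 103.]
[0.5534 0.0358] [0.039 0.053] -4.9 [150. 153. 152.]
[0.6107 0.0319] [0.036 0.029] 89.3 [147. 149. 148.]
```

Request:
apply_moves(linear=[[-0.02, 0.01, 0], [-0.04, 0.025, 0.005], [-0.04, 0.04, 0.007], [-0.04, 0.06, 0.007], [-0.04, 0.07, 0.007]], delta_rot=[[0, 0, 0], [0, 0, 0], [0, 0, 0], [0, 0, 0], [0, 0, 0]])

```text
clock: 43.03
position: [0.5969, 0.0459, 0.0669]
tool_rot: [3.141, -0.0, 1.484]
force: [-0.2, 0.8, -2.0]
grip_width: 0.0141
finger_force: 78.5
```

Request:
apply_moves(linear=[[0, 0.005, 0], [0, 0.01, 0], [0, 0.015, 0], [0, 0.02, 0], [0, 0.02, 0]], delta_rot=[[0, 0, 0], [0, 0, 0], [0, 0, 0], [0, 0, 0], [0, 0, 0]])

```text
clock: 43.45
position: [0.598, 0.0459, 0.0669]
tool_rot: [-3.14, 0.0, 1.485]
force: [-5.1, 1.5, 2.7]
grip_width: 0.0138
finger_force: 79.1
```

Request:
apply_moves(linear=[[0, 0.005, 0], [0, 0.01, 0], [0, 0.01, 0], [0, 0.01, 0], [0, 0.01, 0]], delta_rot=[[0, 0, 0], [0, 0, 0], [0, 0, 0], [0, 0, 0], [0, 0, 0]])

```text
clock: 43.87
position: [0.5982, 0.0459, 0.067]
tool_rot: [-3.139, 0.0, 1.485]
force: [-10.9, 1.5, 9.7]
grip_width: 0.0135
finger_force: 80.0
```

Request:
apply_moves(linear=[[0, -0.012, 0], [0, -0.012, 0], [0, -0.012, 0], [0, -0.012, 0], [0, -0.012, 0]], delta_rot=[[0, 0, 0], [0, 0, 0], [0, 0, 0], [0, 0, 0], [0, 0, 0]], gripper=0.18)

```text
clock: 44.28
position: [0.5985, 0.0458, 0.0669]
tool_rot: [3.141, -0.0, 1.485]
force: [0.7, -0.0, 0.5]
grip_width: 0.0504
finger_force: 0.0
```

Request:
apply_moves(linear=[[0, 0, -0.2], [0, 0, -0.5], [0, 0, -0.8], [0, 0, -1], [0, 0, -1]], delta_rot=[[0, 0, 0], [0, 0, 0], [0, 0, 0], [0, 0, 0], [0, 0, 0]])

```text
clock: 44.7
position: [0.6003, 0.0459, 0.1711]
tool_rot: [3.136, -0.001, 1.484]
force: [-0.7, 0.0, 0.6]
grip_width: 0.0505
finger_force: 0.0
```

Request:
apply_moves(linear=[[-0.2, -0.1, -0.2], [-0.5, -0.2, -0.4], [-0.7, -0.3, -0.5], [-0.8, -0.3, -0.5], [-0.8, -0.3, -0.5]], delta_rot=[[0, 0, 0], [0, 0, 0], [0, 0, 0], [0, 0, 0], [0, 0, 0]])

```text
clock: 45.12
position: [0.5615, -0.0339, 0.2173]
tool_rot: [3.14, 0.001, 1.481]
force: [0.0, 0.8, 0.3]
grip_width: 0.0504
finger_force: 0.0
```

```bash
cat > chk.py <<'E'
from h import *
import sys
psi=np.radians(-5.5);X=np.array([np.cos(psi),np.sin(psi)]);Y=np.array([-X[1],X[0]])
for n in sys.argv[2:]:
    s,p,d=grab(n);P=cloud(n,d,s);print(n,np.round(s["position"],4))
    for r in stemtop(P,.08,.106):
        if .35<r[0][0]<.72 and abs(r[0][1])<.5: print(*r[:3],"warmer",(r[0]@X-.5877).round(4),(r[0]@Y-.0236).round(4))
    save(p,sys.argv[1]+n,None,1.5)
E
python3 chk.py c1 wrist top
```

```text
wrist [ 0.5615 -0.0339  0.2173]
[ 0.6523 -0.0176] [0.027 0.232] 0.0926 warmer 0.0633 0.0214
[0.5968 0.0443] [0.015 0.014] 0.0989 warmer 0.0021 0.0777
[ 0.5892 -0.0304] [0.015 0.016] 0.0987 warmer 0.0017 0.0026
[ 0.5818 -0.1124] [0.016 0.015] 0.0985 warmer 0.0022 -0.0797
top [ 0.5617 -0.032   0.2167]
[0.6598 0.037 ] [0.02  0.124] 0.0937 warmer 0.0655 0.0765
[ 0.6505 -0.0683] [0.004 0.022] 0.0898 warmer 0.0664 -0.0292
[ 0.6441 -0.2143] [0.011 0.022] 0.0837 warmer 0.074 -0.1752
[0.6281 0.4134] [0.042 0.021] 0.0995 warmer -0.0021 0.4481
[0.5995 0.0463] [0.011 0.01 ] 0.101 warmer 0.0046 0.0799
[ 0.4657 -0.3631] [0.015 0.014] 0.0992 warmer -0.0893 -0.3404
```

View pics/c1wrist.png

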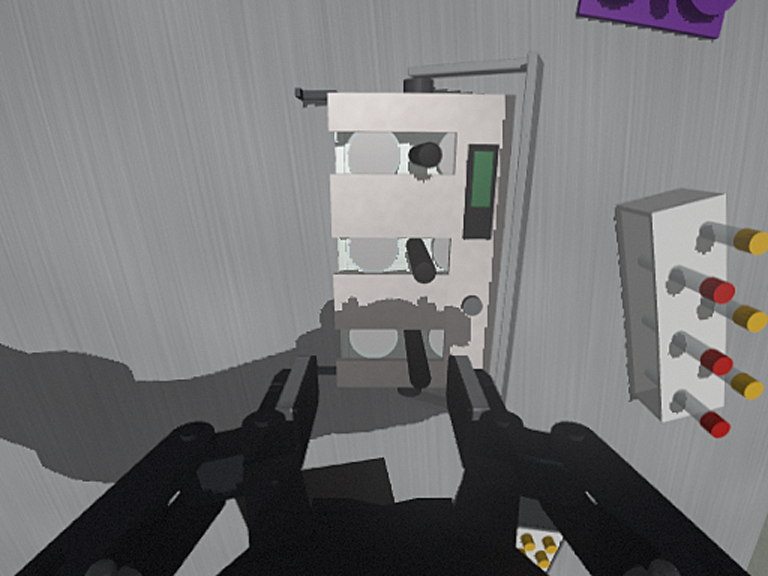

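All three fulls are home at equal depth, with their dishes under the cover. Next is the peg.

Request:
apply_moves(linear=[[-0.3, 0.2, 0], [-0.6, 0.4, 0], [-0.8, 0.5, 0], [-0.83, 0.5, 0], [-0.83, 0.5, 0]], delta_rot=[[0, 0, 0.003], [0, 0, 0.003], [0, 0, 0.003], [0, 0, 0.003], [0, 0, 0.003]], gripper=0.5)

```text
clock: 45.63
position: [0.6045, -0.1185, 0.2155]
tool_rot: [-3.14, -0.0, 1.478]
force: [-0.5, 0.8, -0.7]
grip_width: 0.0641
finger_force: 0.0
```

Request:
apply_moves(linear=[[-0.3, 0.2, 0.2], [-0.6, 0.4, 0.4], [-0.8, 0.5, 0.6], [-0.82, 0.51, 0.7], [-0.82, 0.51, 0.7]], delta_rot=[[0, 0, 0], [0, 0, 0], [0, 0, 0], [0, 0, 0], [0, 0, 0]])

```text
clock: 46.05
position: [0.6465, -0.2035, 0.1433]
tool_rot: [-3.137, -0.001, 1.479]
force: [0.0, 0.9, -0.5]
grip_width: 0.0641
finger_force: 0.0
```

Request:
apply_moves(linear=[[0, 0, 0], [0, 0, 0], [0, 0, 0], [0, 0, 0], [0, 0, 0]], delta_rot=[[0, 0, 0], [0, 0, 0], [0, 0, 0], [0, 0, 0], [0, 0, 0]])

```text
clock: 46.47
position: [0.6478, -0.2041, 0.1478]
tool_rot: [3.14, 0.0, 1.479]
force: [-0.3, -0.8, 0.9]
grip_width: 0.0637
finger_force: 0.0
```

Run:
```python
from h import *
s,p,d=grab("wrist");P=cloud("wrist",d,s);t=s["position"];print(np.round(t,4),s["tool_rot"])
m=(P[...,2]>.06)&(P[...,2]<.09)&(abs(P[...,0]-.647)<.03)&(P[...,1]<-.185)&(P[...,1]>-.245)&(p.astype(int).sum(2)<150)
q=P[m];print(len(q),q.min(0).round(4),q.max(0).round(4))
print("tool delta",totool(np.array([.6473,-.2051,.0525])-t,s))
```

```text
[ 0.6478 -0.2041  0.1478] [3.14049266e+00 1.84055268e-05 1.47907286e+00]
820 [ 0.6363 -0.2302  0.0724] [ 0.6556 -0.185   0.0822]
tool delta [-0.00106016 -0.00046416  0.09528   ]
```

Request:
apply_moves(linear=[[-0.01, 0, 0.2], [-0.01, 0, 0.4], [-0.01, 0, 0.6], [-0.01, 0, 0.8], [-0.01, 0, 0.95]], delta_rot=[[0, 0, 0], [0, 0, 0], [0, 0, 0], [0, 0, 0], [0, 0, 0]])

```text
clock: 46.93
position: [0.647, -0.2054, 0.0505]
tool_rot: [-3.141, -0.0, 1.478]
force: [0.3, -0.6, 0.2]
grip_width: 0.064
finger_force: 0.0
```

Request:
apply_moves(linear=[[0, 0, 0], [0, 0, 0], [0, 0, 0], [0, 0, 0], [0, 0, 0]], delta_rot=[[0, 0, 0], [0, 0, 0], [0, 0, 0], [0, 0, 0], [0, 0, 0]], gripper=-1, force=40)

```text
clock: 47.35
position: [0.6476, -0.2058, 0.0529]
tool_rot: [3.141, 0.0, 1.478]
force: [-1.6, -0.4, -1.4]
grip_width: 0.0148
finger_force: 39.0
```

Request:
apply_moves(linear=[[0, 0, 0], [0, 0, 0], [0, 0, 0], [0, 0, 0], [0, 0, 0]], delta_rot=[[0, 0, 0], [0, 0, 0], [0, 0, 0], [0, 0, 0], [0, 0, 0]])

```text
clock: 47.77
position: [0.6478, -0.2059, 0.0523]
tool_rot: [3.141, 0.0, 1.478]
force: [1.9, -1.5, 1.9]
grip_width: 0.0144
finger_force: 39.3
```

```bash
python3 chk.py c2 top side
```

```text
top [ 0.6478 -0.2059  0.0523]
[ 0.653  -0.0347] [0.028 0.267] 0.0921 warmer 0.0656 0.0044
[0.63   0.4085] [0.039 0.011] 0.0991 warmer 0.0002 0.4434
[ 0.6199 -0.1939] [0.014 0.008] 0.1026 warmer 0.0479 -0.1572
[0.5995 0.0461] [0.011 0.011] 0.1008 warmer 0.0046 0.0797
[ 0.5923 -0.0311] [0.014 0.011] 0.1008 warmer 0.0049 0.0022
[ 0.5848 -0.111 ] [0.01  0.014] 0.0992 warmer 0.005 -0.078
side [ 0.6478 -0.2059  0.0522]
[0.5976 0.0433] [0.012 0.012] 0.0989 warmer 0.003 0.0768
[ 0.5899 -0.0301] [0.012 0.012] 0.0988 warmer 0.0024 0.003
[ 0.5828 -0.112 ] [0.016 0.014] 0.0985 warmer 0.0032 -0.0792
[ 0.6224 -0.2067] [0.032 0.02 ] 0.1047 warmer 0.0516 -0.1697
[ 0.6715 -0.2138] [0.03  0.017] 0.1027 warmer 0.1012 -0.1721
[ 0.4419 -0.3319] [0.013 0.014] 0.0973 warmer -0.116 -0.3116
```

The empty on the mat seems to have been knocked to (0.442, −0.332); I'll look at the side view.

Run:
```python
from h import *
s,p,d=grab("side");P=cloud("side",d)
save(p,"s3",(150,230,400,384),3)
m=(P[...,2]>.006)&(P[...,2]<.014)&(abs(P[...,0]-.45)<.12)&(abs(P[...,1]+.35)<.12)
n,L,st,_=cv2.connectedComponentsWithStats(m.astype(np.uint8))
for i in range(1,n):
    if st[i,4]>60: print(st[i],[np.round(x,3) for x in cv2.minAreaRect(P[L==i][:,:2].astype(np.float32))],np.median(P[L==i][:,2]))
```

```text
[ 190  331   57   44 1209] [array([ 0.443, -0.332]), array([0.118, 0.065]), np.float64(7.249)] 0.007919535110383902
```

View pics/s3.png

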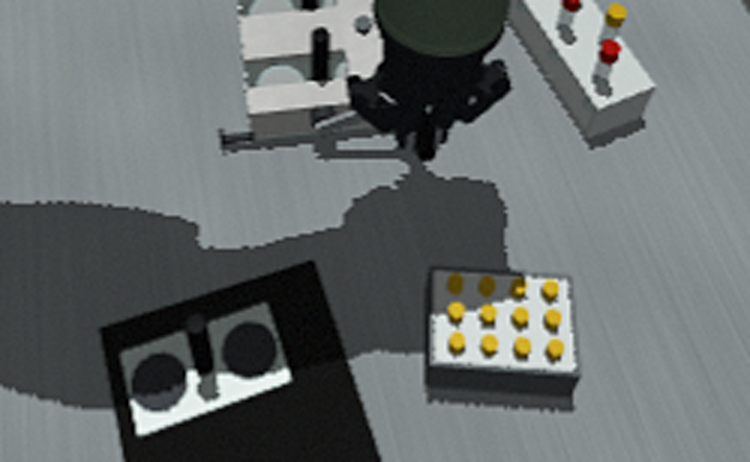

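The knocked empty still stands upright and wholly on the mat, with margins of about 12 mm or more. Closing the bail.

Request:
apply_moves(linear=[[0, -0.05, -0.1], [0, -0.12, -0.19], [0, -0.2, -0.27], [0, -0.28, -0.33], [0, -0.38, -0.39]], delta_rot=[[0, 0, 0], [0, 0, 0], [0, 0, 0], [0, 0, 0], [0, 0, 0]])

```text
clock: 48.33
position: [0.6134, -0.2026, 0.0933]
tool_rot: [3.132, 0.001, 1.479]
force: [17.8, -4.4, 14.4]
grip_width: 0.0148
finger_force: 39.0
```

Request:
apply_moves(linear=[[0, -0.1, -0.045], [0, -0.21, -0.075], [0, -0.32, -0.09], [0, -0.43, -0.095], [0, -0.54, -0.085]], delta_rot=[[0, 0, 0], [0, 0, 0], [0, 0, 0], [0, 0, 0], [0, 0, 0]])

```text
clock: 48.75
position: [0.5572, -0.1972, 0.1008]
tool_rot: [3.137, 0.0, 1.479]
force: [5.4, -2.3, 6.4]
grip_width: 0.0146
finger_force: 41.6
```

Request:
apply_moves(linear=[[0, -0.11, 0.025], [0, -0.21, 0.065], [0, -0.31, 0.12], [0, -0.4, 0.18], [0, -0.48, 0.26]], delta_rot=[[0, 0, 0], [0, 0, 0], [0, 0, 0], [0, 0, 0], [0, 0, 0]])

```text
clock: 49.17
position: [0.509, -0.1926, 0.074]
tool_rot: [3.138, 0.0, 1.479]
force: [5.3, -1.1, 3.4]
grip_width: 0.0143
finger_force: 41.4
```

Request:
apply_moves(linear=[[0, -0.07, 0.085], [0, -0.13, 0.18], [0, -0.17, 0.28], [0, -0.2, 0.38], [0, -0.21, 0.47]], delta_rot=[[0, 0, 0], [0, 0, 0], [0, 0, 0], [0, 0, 0], [0, 0, 0]])

```text
clock: 49.58
position: [0.4876, -0.1907, 0.0263]
tool_rot: [3.14, 0.0, 1.479]
force: [1.1, -0.9, 5.5]
grip_width: 0.0146
finger_force: 42.1
```

Request:
apply_moves(linear=[[0, 0, 0.03], [0, -0.005, 0.06], [0, -0.005, 0.08], [0, -0.005, 0.1], [0, -0.005, 0.105]], delta_rot=[[0, 0, 0], [0, 0, 0], [0, 0, 0], [0, 0, 0], [0, 0, 0]])

```text
clock: 50.0
position: [0.4869, -0.1907, 0.016]
tool_rot: [3.141, -0.0, 1.479]
force: [3.2, 1.3, 6.5]
grip_width: 0.0147
finger_force: 43.0
```

Request:
apply_moves(linear=[[0, 0, 0.005], [0, 0, 0.01], [0, 0, 0.01], [0, 0, 0.01], [0, 0, 0.01]], delta_rot=[[0, 0, 0], [0, 0, 0], [0, 0, 0], [0, 0, 0], [0, 0, 0]])

```text
clock: 50.42
position: [0.4869, -0.1907, 0.0151]
tool_rot: [3.141, -0.0, 1.479]
force: [4.2, 0.1, 4.4]
grip_width: 0.0146
finger_force: 43.2
```

Request:
apply_moves(linear=[[0, 0, 0.005], [0, 0, 0.01], [0, 0, 0.015], [0, 0, 0.02], [0, 0, 0.02]], delta_rot=[[0, 0, 0], [0, 0, 0], [0, 0, 0], [0, 0, 0], [0, 0, 0]])

```text
clock: 50.83
position: [0.487, -0.1908, 0.0143]
tool_rot: [3.141, 0.0, 1.478]
force: [-2.6, 4.2, 37.6]
grip_width: 0.0151
finger_force: 46.4
```

Request:
apply_moves(linear=[[0, 0, 0.005], [0, 0, 0.01], [0, 0, 0.01], [0, 0, 0.01], [0, 0, 0.01]], delta_rot=[[0, 0, 0], [0, 0, 0], [0, 0, 0], [0, 0, 0], [0, 0, 0]])

```text
clock: 51.25
position: [0.487, -0.1909, 0.0135]
tool_rot: [3.14, 0.0, 1.478]
force: [-3.7, 4.7, 44.0]
grip_width: 0.015
finger_force: 47.9
```

Hard stop reached. Relax, release, retreat and verify.

Request:
apply_moves(linear=[[0, 0, -0.01], [0, 0, -0.022], [0, 0, -0.022], [0, 0, -0.022], [0, 0, -0.022]], delta_rot=[[0, 0, 0], [0, 0, 0], [0, 0, 0], [0, 0, 0], [0, 0, 0]])

```text
clock: 51.67
position: [0.4868, -0.1908, 0.0141]
tool_rot: [3.141, 0.0, 1.478]
force: [5.6, 0.0, 2.2]
grip_width: 0.0147
finger_force: 43.9
```

Request:
apply_moves(linear=[[0, 0, 0], [0, 0, 0], [0, 0, 0], [0, 0, 0], [0, 0, 0]], delta_rot=[[0, 0, 0], [0, 0, 0], [0, 0, 0], [0, 0, 0], [0, 0, 0]], gripper=0.8)

```text
clock: 52.08
position: [0.4861, -0.1908, 0.014]
tool_rot: [-3.141, -0.0, 1.478]
force: [0.2, 0.7, -0.5]
grip_width: 0.0743
finger_force: 0.0
```

Request:
apply_moves(linear=[[0, 0, -0.2], [0, 0, -0.4], [0, 0, -0.7], [0, 0, -1], [0, 0, -1]], delta_rot=[[0, 0, 0], [0, 0, 0], [0, 0, 0], [0, 0, 0], [0, 0, 0]])

```text
clock: 52.5
position: [0.4884, -0.1916, 0.1188]
tool_rot: [3.136, 0.001, 1.478]
force: [1.5, -0.3, 0.6]
grip_width: 0.0769
finger_force: 0.0
```

Request:
apply_moves(linear=[[0.2, 0, -0.3], [0.5, 0, -0.6], [0.8, 0, -0.9], [1, 0, -1], [1, 0, -1]], delta_rot=[[0, 0, 0], [0, 0, 0], [0, 0, 0], [0, 0, 0], [0, 0, 0]])

```text
clock: 52.92
position: [0.4973, -0.087, 0.2168]
tool_rot: [3.137, -0.001, 1.483]
force: [0.6, 1.0, 0.8]
grip_width: 0.0769
finger_force: 0.0
```

```bash
python3 chk.py c3 wrist side
python3 - <<'E'
from h import *
for n in("wrist","side"):
    s,p,d=grab(n);P=cloud(n,d,s)
    q=P[(abs(P[...,0]-.489)<.02)&(P[...,1]<-.17)&(P[...,1]>-.215)&(P[...,2]>.02)&(P[...,2]<.09)]
    print(n,"peg top z",np.percentile(q[:,2],97) if len(q) else None,q[:,0].min(),q[:,0].max(),len(q))
    m=(P[...,2]>.005)&(P[...,2]<.014)&(abs(P[...,0]-.45)<.12)&(abs(P[...,1]+.35)<.12)
    if m.sum()>50: print([np.round(x,3) for x in cv2.minAreaRect(P[m][:,:2].astype(np.float32))])
E
```

```text
wrist [ 0.4973 -0.087   0.2168]
[0.5969 0.044 ] [0.016 0.016] 0.0987 warmer 0.0022 0.0774
[ 0.5889 -0.0311] [0.015 0.015] 0.0988 warmer 0.0015 0.0019
[ 0.5816 -0.1119] [0.015 0.015] 0.0984 warmer 0.0019 -0.0792
side [ 0.4965 -0.0892  0.2154]
[0.6351 0.4097] [0.031 0.014] 0.0984 warmer 0.0052 0.4451
[0.5978 0.0436] [0.013 0.012] 0.0988 warmer 0.0032 0.0771
[ 0.5896 -0.0299] [0.012 0.013] 0.0986 warmer 0.0021 0.0031
[ 0.5827 -0.1107] [0.016 0.016] 0.0983 warmer 0.0029 -0.0779
[ 0.4419 -0.3322] [0.013 0.014] 0.0973 warmer -0.116 -0.3119
wrist peg top z 0.04312309560156124 0.4762005900025947 0.4947492495067446 350
[array([ 0.441, -0.331]), array([0.12 , 0.066]), np.float64(6.419)]
side peg top z 0.04363191086118447 0.47790542617796117 0.4955791994669271 112
[array([ 0.461, -0.345]), array([0.124, 0.177]), np.float64(83.11)]
```

View pics/c3wrist.png

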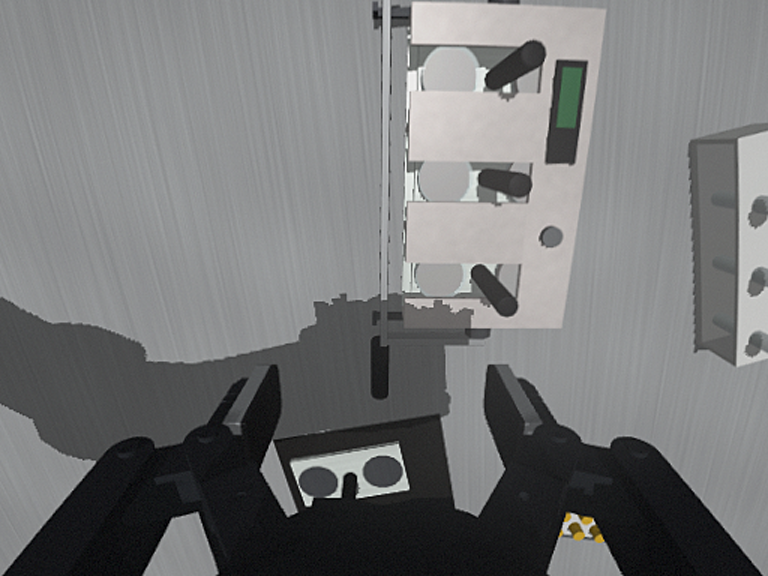

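The bail is fully closed (peg centre z ≈ 0.035), the three fulls are against their stops, and the empty is on the mat at (350,475) in this view. Handing in.

```bash
python3 -c "
from workcell import workorder
print(workorder.job_done())"
```

```text
the job is handed in; nothing more can be done
None
```

Job handed in: the bail went over to the back, the one empty carrier stands upright on the mat (it was knocked about 4 cm afterwards but is still fully on it), all three full carriers are against their stops, and the bail is closed again in its catches.

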